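# Book in culture flasks with a barcode scanner

### The arm

A 6-joint arm with a two-finger parallel gripper is mounted at the origin on the work surface. World frame = base frame: x ahead of the robot, y to its left, z up, the work surface at z = 0. Lengths are in m, angles in degrees, forces in N, time in s.
With the tool pointing down it reaches from about 0.4 to 0.825 m from the base axis. Payload 7 kg.
Tool frame: the origin (TCP) lies between the finger pads; the fingertips stand 22 mm ahead of it and the grasp point (between the pads) lies 3 mm ahead of it; z points along the fingers, y is the line along which they close (so a half turn about z gives the same grasp; the last joint's range is limited). The gripper opens to 88 mm and grips with 3 to 60 N. Pads are 19 mm wide; open, the fingers measure 130 mm over their backs; the gripper's body (78 mm by 193 mm) begins 47 mm behind the grasp point.
Start: joints at [-48.982, 20.546, 0.682, 0, -70.136, -16.507], TCP at [0.28, -0.614, 0.223] pointing down, gripper open.
Joint ranges: [-176.03, 176.03], [-82.01, 121.73], [-58.28, 71.71], [-173.87, 95.51], [-174.79, -0.11], [-173.66, 173.66]. Speed limits (degrees/s): [136.94, 136.94, 172.46, 180, 180, 180].

### API

Orientations are given as [roll, pitch, yaw] about the fixed x, y, z axes, in that order (R = Rz(yaw) Ry(pitch) Rx(roll)).
In Python, from plant import r, vision gives the robot as it stands.
- The arm moves only by the shell command python3 -m pendant 'ROWS' [FORCE]. ROWS is JSON, a list that holds one entry, the list of rows, each a list of 7 numbers: the shift along the tool's x, y, z scaled (see below), then the turn, a rotation vector about the tool's x, y, z scaled (see below), then the opening, from -1 (shut) to 1 (fully open). In form: [[[x, y, z, wx, wy, wz, fingers], ...]]. A call has exactly 8 rows; each row shifts and turns the commanded pose from where the row before left it, along the tool's axes as they then stand; what a row does not reach is not made up. The controller multiplies each number of a shift by 20 mm and each number of a turn by 4 degrees. A row lasts 1/10 s, in which the tool goes at most 50 mm and 8.59 degrees, less where a joint would pass 70% of its speed; a pose out of reach is approached as far as the arm can. A call with a number of a shift or a turn outside -1 to 1 is refused whole. A call with a gripper value outside its range is refused whole. The fingers move at their own pace and stop on an object; FORCE is the grip in N (left out, the last holds). Time passes only in rows, so rows that do not move let the fingers close, or fill a call up. It gives the time, the measured TCP pose, the force, the opening and the grip force at its end, in the units of the state.
- r.get_state(): the state, without advancing time (a new reading comes with each control period).
- vision.capture(name): name is "scene" or "top"; returns a dict with "frame" (420x560x3 uint8, blue, green, red), "depth" (420x560 float32, m along the optical axis (not along the pixel's ray), 0 where there is no reading), "camera_matrix" (3x3 intrinsics, pixels), "k1" (the pictures are not rectified: a ray, as slopes to the right and down, at radius r is drawn at 1 + k1 r^2 times it, then the intrinsics apply), "extrinsics" (4x4, takes a point from world to camera coordinates). Camera axes: x right, y up, looking along -z (the intrinsics and any distortion apply to the point x, -y, -z); pixel columns grow to the right and rows downward; lengths in m; the calibration is good to about 2 mm. A picture is of the moment at which its call begins.
- r.close_job(): hands the job in; it is judged then, once.
The state is a dict: "time_s": time; "joints": joint angles; "qd": joint speeds; "joint_torque": joint torques, N m; "tcp_pos": TCP position; "eef_rot": TCP orientation; "contact_force": force on the tool from outside, world axes, zero at the start; "moment": the same for the moment, N m; "gripper_width": finger opening in m; "gripper_force": force on a finger pad.
Only numpy, scipy, OpenCV 4.12 (cv2) and the standard library are available. Lean on these libraries where they do the work, as an engineer would, in place of code of your own. Each camera call takes 0.05 s, during which the arm holds its last target. There are 200 camera calls.

### The job

Book in the culture flasks: lay every flask on the sloped rack, label up, cap pointing straight up the slope and foot resting against the lip, and let go. Then take the scanner from its dock and read the flasks' labels in order from the smallest flask to the largest: aim it squarely at the middle of each label from about 10 cm away and keep it steadily on the label for two seconds, without touching any flask with it. Finally put the scanner back home in its dock, leaving all the flasks in place on the rack and the other things on the bench undisturbed.

Things in the scene. Friction and masses are not known exactly. Their poses are not given: they have to be found in the camera images.
- deck: sloped white rack, fixed: flat deck 150 mm up the slope (x) by 380 mm wide (y), tilted 0.45 rad, low edge nearest the robot. Origin: middle of the low edge on the deck's upper surface, 35 mm above the bench; z square to the deck, upward. A lip (x -6 to 0 mm) stands 14 mm above the deck along the low edge; side rims 12 mm high at y = -190 and 190 mm.
- scanner: barcode scanner, 200 g, loose in its dock, z up. Black handle 32 mm wide (y), 28 mm thick, x -85 to 50 mm, gripped across its width; white head x 45 to 100 mm, 60 mm wide, z -70 to 20 mm. Origin: on the handle's centre line, a good grip point; centre of mass about 20 mm from it towards the head. It looks out of the head along -z.
- scanner_window (a point): middle of the scanner's window, the underside of the head, at scanner (72.5, 0, -70) mm, with the scanner's axes; the straight beam leaves here along -z and reads a label 60 to 150 mm away
- dock_rest (a point): where the scanner's origin is when home in its fixed grey dock, 90 mm above the bench; axes as the docked scanner's (x level, to the head). The dock has a pocket for the head (5 mm play each way in x and y, walls 20 mm high, floor 70 mm below this point) and, 62 mm behind this point, a forked post under the handle (40 mm between cheeks 12 mm high).
- flask_mini: the smallest of four sizes of clear flat culture flask (may be absent): body 54 mm long (x), 36 mm wide (y), 26 mm thick (z), with a white screw cap 25 mm across projecting 24 mm further at the +x end. Origin: centre of the body's underside; z upward out of the labelled face.
- flask_mini_foot (a point): middle of the mini flask's foot (its end away from the cap), on the underside: flask (-27, 0, 0) mm
- flask_mini_label (a point): middle of the 36 x 30 mm white bar-code label on the mini flask's upper face: flask (0, 0, 26) mm
- flask_small: the second smallest of four sizes of clear flat culture flask (may be absent): body 70 mm long (x), 44 mm wide (y), 26 mm thick (z), with a white screw cap 25 mm across projecting 24 mm further at the +x end. Origin: centre of the body's underside; z upward out of the labelled face.
- flask_small_foot (a point): middle of the small flask's foot (its end away from the cap), on the underside: flask (-35, 0, 0) mm
- flask_small_label (a point): middle of the 36 x 30 mm white bar-code label on the small flask's upper face: flask (0, 0, 26) mm
- flask_medium: the second largest of four sizes of clear flat culture flask (may be absent): body 86 mm long (x), 52 mm wide (y), 26 mm thick (z), with a white screw cap 25 mm across projecting 26 mm further at the +x end. Origin: centre of the body's underside; z upward out of the labelled face.
- flask_medium_foot (a point): middle of the medium flask's foot (its end away from the cap), on the underside: flask (-43, 0, 0) mm
- flask_medium_label (a point): middle of the 36 x 30 mm white bar-code label on the medium flask's upper face: flask (0, 0, 26) mm
- flask_large: the largest of four sizes of clear flat culture flask (may be absent): body 102 mm long (x), 60 mm wide (y), 26 mm thick (z), with a white screw cap 25 mm across projecting 28 mm further at the +x end. Origin: centre of the body's underside; z upward out of the labelled face.
- flask_large_foot (a point): middle of the large flask's foot (its end away from the cap), on the underside: flask (-51, 0, 0) mm
- flask_large_label (a point): middle of the 36 x 30 mm white bar-code label on the large flask's upper face: flask (0, 0, 26) mm
- well_plate: clear six-well plate 85 x 127 x 20 mm, loose, not part of the job; origin at the centre of its underside
- tip_box: yellow pipette-tip box 85 x 120 x 45 mm, loose, not part of the job; origin at the centre of its underside
- slide_box: blue slide box 100 x 85 x 34 mm, loose, not part of the job; origin at the centre of its underside
- wash_bottle: white bottle 64 mm across, 150 mm high, loose, not part of the job; origin at the centre of its underside
Things that resemble listed ones, but are neither listed nor needed, are in the scene too. Leave any turquoise look-alike of the flask_large alone.

How it is judged (in metres and radians):
On the way, in this order (a step that is already met when the one before it is completed fails the run):
1. every flask lies on the sloped rack with its foot at the lip, released (x of flask_mini_foot in the frame of deck between -0.004 and 0.012 m and z of flask_mini_foot in the frame of deck between -0.004 and 0.006 m and y of flask_mini in the frame of deck between -0.19 and 0.19 m and angle between the z axis of each of flask_mini, flask_small, flask_medium, flask_large and the z axis of deck, either way round below 0.1 rad and angle between the x axis of each of flask_mini, flask_small, flask_medium, flask_large and the x axis of deck, either way round below 0.25 rad and contact force between the fingers and flask_mini below 0.5 N and x of flask_small_foot in the frame of deck between -0.004 and 0.012 m and z of flask_small_foot in the frame of deck between -0.004 and 0.006 m and y of flask_small in the frame of deck between -0.19 and 0.19 m and contact force between the fingers and flask_small below 0.5 N and x of flask_medium_foot in the frame of deck between -0.004 and 0.012 m and z of flask_medium_foot in the frame of deck between -0.004 and 0.006 m and y of flask_medium in the frame of deck between -0.19 and 0.19 m and contact force between the fingers and flask_medium below 0.5 N and x of flask_large_foot in the frame of deck between -0.004 and 0.012 m and z of flask_large_foot in the frame of deck between -0.004 and 0.006 m and y of flask_large in the frame of deck between -0.19 and 0.19 m and contact force between the fingers and flask_large below 0.5 N and contact force between the fingers and scanner below 0.5 N), for 0.3 s.
2. the held scanner points squarely at the mini flask's label from 60 to 150 mm, kept there for 1.5 s (z of flask_mini_label in the frame of scanner_window between -0.15 and -0.06 m and x of flask_mini_label in the frame of scanner_window between -0.012 and 0.012 m and y of flask_mini_label in the frame of scanner_window between -0.012 and 0.012 m and angle between the z axis of scanner and the z axis of flask_mini, either way round below 0.3 rad), for 1.5 s.
3. the held scanner points squarely at the small flask's label from 60 to 150 mm, kept there for 1.5 s (z of flask_small_label in the frame of scanner_window between -0.15 and -0.06 m and x of flask_small_label in the frame of scanner_window between -0.012 and 0.012 m and y of flask_small_label in the frame of scanner_window between -0.012 and 0.012 m and angle between the z axis of scanner and the z axis of flask_small, either way round below 0.3 rad), for 1.5 s.
4. the held scanner points squarely at the medium flask's label from 60 to 150 mm, kept there for 1.5 s (z of flask_medium_label in the frame of scanner_window between -0.15 and -0.06 m and x of flask_medium_label in the frame of scanner_window between -0.012 and 0.012 m and y of flask_medium_label in the frame of scanner_window between -0.012 and 0.012 m and angle between the z axis of scanner and the z axis of flask_medium, either way round below 0.3 rad), for 1.5 s.
5. the held scanner points squarely at the large flask's label from 60 to 150 mm, kept there for 1.5 s (z of flask_large_label in the frame of scanner_window between -0.15 and -0.06 m and x of flask_large_label in the frame of scanner_window between -0.012 and 0.012 m and y of flask_large_label in the frame of scanner_window between -0.012 and 0.012 m and angle between the z axis of scanner and the z axis of flask_large, either way round below 0.3 rad), for 1.5 s.
At the end, for the whole second after the job is handed in: Every flask present lies flat on the deck (within 0.1 rad, 6 mm), cap up the slope within 0.25 rad, foot within 12 mm of the lip; the scanner rests upright in its dock within 12 mm of home; everything released and at rest (x of flask_mini_foot in the frame of deck between -0.004 and 0.012 m and z of flask_mini_foot in the frame of deck between -0.004 and 0.006 m and y of flask_mini in the frame of deck between -0.19 and 0.19 m and angle between the z axis of each of flask_mini, flask_small, flask_medium, flask_large and the z axis of deck, either way round below 0.1 rad and angle between the x axis of each of flask_mini, flask_small, flask_medium, flask_large and the x axis of deck, either way round below 0.25 rad and contact force between the fingers and flask_mini below 0.5 N and x of flask_small_foot in the frame of deck between -0.004 and 0.012 m and z of flask_small_foot in the frame of deck between -0.004 and 0.006 m and y of flask_small in the frame of deck between -0.19 and 0.19 m and contact force between the fingers and flask_small below 0.5 N and x of flask_medium_foot in the frame of deck between -0.004 and 0.012 m and z of flask_medium_foot in the frame of deck between -0.004 and 0.006 m and y of flask_medium in the frame of deck between -0.19 and 0.19 m and contact force between the fingers and flask_medium below 0.5 N and x of flask_large_foot in the frame of deck between -0.004 and 0.012 m and z of flask_large_foot in the frame of deck between -0.004 and 0.006 m and y of flask_large in the frame of deck between -0.19 and 0.19 m and contact force between the fingers and flask_large below 0.5 N and distance between scanner and dock_rest below 0.012 m and angle between scanner's own z axis and vertical below 0.1 rad and linear speed of each of scanner, flask_mini, flask_small, flask_medium, flask_large below 0.02 m/s); the robot touches nothing.
It fails at once if the scanner touches a flask (contact force between scanner and flask_mini above 1 N or contact force between scanner and flask_small above 1 N or contact force between scanner and flask_medium above 1 N or contact force between scanner and flask_large above 1 N).
It fails at once if another thing on the bench is moved more than 30 mm (distance of any of well_plate, tip_box, slide_box, wash_bottle from where it was at the start of the episode above 0.03 m).
Of flask_mini, flask_small, flask_medium, flask_large only 3 to 4 are there at a start; the rules pass over those that are not, and their reading is None.
At some moment in a run one of flask_mini, flask_small, flask_medium, flask_large may be knocked a few centimetres aside while the robot is not near it.
It also fails if it takes over 210 s, if anything falls off the work surface, if the arm or the gripper's body presses on something with over 40 N, if the wrist force passes 120 N, or if a joint passes its speed limit or range.

## Working session

There is one attempt and no reset: what is moved stays moved. The work goes in short steps, Python scripts to look and compute and a shell command to move; the robot and the scene stay as the last step left them, time stands still between calls to the robot, and variables do not carry over. Pictures are saved under pics/ and viewed, at most 14 in all, crops included, and the job is handed in when it is done.

```bash
ls; mkdir -p pics; python3 - <<'E'
from plant import r, vision
import cv2,numpy as np
print(r.get_state())
for n in("scene","top"):
    d=vision.capture(n); cv2.imwrite(f"pics/{n}0.png",d["frame"]); np.savez(f"{n}0.npz",**d)
    print(n,d["camera_matrix"].tolist(),d["k1"],d["extrinsics"].round(4).tolist(),(d["depth"]>0).mean())
E
```

```text
pics
{'time_s': 0.0, 'joints': array([-4.89810863e+01,  2.05928834e+01,  6.32983991e-01, -2.10372250e-02,
       -7.01376114e+01, -1.65066196e+01]), 'qd': array([ 0.0356368 ,  0.07979999,  0.01889563,  0.06297701,  0.00830258,
       -0.11613163]), 'joint_torque': array([ 1.07157219e-03, -5.82715917e+01,  2.93065041e+01,  6.99700803e+00,
        7.05625236e-03, -1.87296123e-04]), 'tcp_pos': array([ 0.27980729, -0.61370711,  0.22239749]), 'eef_rot': array([ 1.79900888e+02, -8.74709288e-03, -1.55494863e+02]), 'contact_force': array([-0.08419427,  0.39393554,  0.1446992 ]), 'moment': array([-0.01128065,  0.01194706, -0.06369148]), 'gripper_force': 0.0, 'gripper_width': 0.0877338206496883}
scene [[542.8814879137984, 0.0, 267.48894967192086], [0.0, 542.8814879137984, 206.83620147200355], [0.0, 0.0, 1.0]] -0.050835606656989565 [[0.7427, 0.6696, -0.0055, -0.375], [-0.511, 0.572, 0.6416, 0.2419], [0.4328, -0.4738, 0.767, -2.0783], [0.0, 0.0, 0.0, 1.0]] 0.9959991496598639
top [[440.5696893127784, 0.0, 275.8735918727485], [0.0, 440.5696893127784, 210.01903866577928], [0.0, 0.0, 1.0]] -0.0667334399770767 [[-0.0044, -0.9999, -0.0113, -0.0103], [0.9968, -0.0053, 0.0802, -0.5568], [-0.0803, -0.0109, 0.9967, -1.1835], [0.0, 0.0, 0.0, 1.0]] 0.9961692176870748
```

View pics/scene0.png

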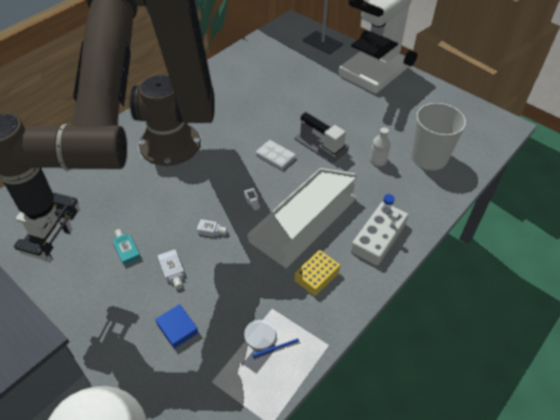

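View pics/top0.png

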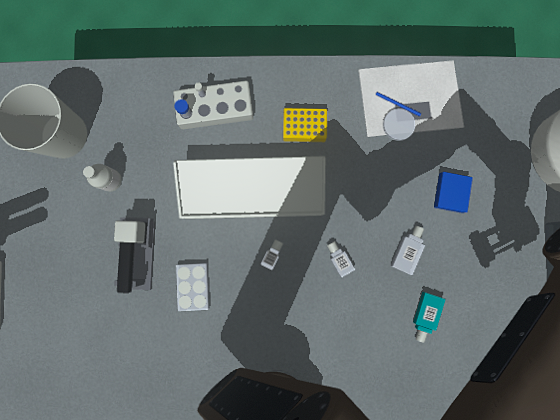

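The scene view shows the robot at the left, the rack at (305,215), the scanner docked at (322,135) and white flasks at (172,265), (210,228) and (252,197), with a turquoise decoy at (125,247). In the top view the white flasks are at (408,250), (341,260) and (272,255, in shadow), the decoy at (428,312), the rack spans x 176–326 and y 157–217, and the scanner is at (128,255) with its head pointing away from the robot.

```bash
cat > h.py <<'E'
import numpy as np, cv2
from scipy.spatial.transform import Rotation as Ro
def cap(n):
    from plant import vision
    return vision.capture(n)
def rays(d,uv):
    K=np.array(d["camera_matrix"]); uv=np.asarray(uv,float).reshape(-1,1,2)
    p=cv2.undistortPoints(uv,K,np.array([float(d["k1"]),0,0,0])).reshape(-1,2)
    E=np.array(d["extrinsics"]); R,t=E[:3,:3],E[:3,3]
    v=np.c_[p[:,0],-p[:,1],-np.ones(len(p))]
    return -R.T@t, v@R            # origin, world directions (unit optical depth)
def plane(d,uv,z):
    o,v=rays(d,uv); return o+v*((z-o[2])/v[:,2])[:,None]
def cloud(d):
    D=np.array(d["depth"]); h,w=D.shape
    u,v=np.meshgrid(np.arange(w),np.arange(h))
    o,r=rays(d,np.c_[u.ravel(),v.ravel()])
    P=o+r*D.reshape(-1,1); P[D.ravel()==0]=np.nan
    return P.reshape(h,w,3)
def proj(d,P):
    E=np.array(d["extrinsics"]); c=np.atleast_2d(P)@E[:3,:3].T+E[:3,3]
    s=np.c_[c[:,0]/-c[:,2],-c[:,1]/-c[:,2]]; s*=1+float(d["k1"])*(s**2).sum(1)[:,None]
    K=np.array(d["camera_matrix"]); return s*[K[0,0],K[1,1]]+K[:2,2]
def plan(pos,rpy,n):
    """constant row for n rows from the measured pose to the target"""
    from plant import r
    s=r.get_state(); R=Ro.from_euler("xyz",s["eef_rot"],degrees=True); T=Ro.from_euler("xyz",rpy,degrees=True)
    w=(R.inv()*T).as_rotvec()/n
    S=sum(Ro.from_rotvec(w*k).as_matrix() for k in range(n))
    t=np.linalg.solve(S,R.as_matrix().T@(np.array(pos)-s["tcp_pos"]))
    print("row x%d"%n,(t/.02).round(2),(np.degrees(w)/4).round(2)," at",s["tcp_pos"].round(4),s["eef_rot"].round(1))
def rect(P):
    return cv2.minAreaRect((P[:,:2]*1000).astype(np.float32))
E
python3 - <<'E'
from h import *
d=dict(np.load("top0.npz")); C=cloud(d); 
e=dict(np.load("scene0.npz")); Ce=cloud(e)
print("bench z",np.nanmedian(C[330:360,60:120,2]),np.nanmedian(C[270:300,360:390,2]))
for nm,(u,v,k) in dict(A=(408,250,32),B=(341,260,26),M=(272,255,22),decoy=(428,312,32)).items():
    reg=C[v-k:v+k,u-k:u+k].reshape(-1,3); 
    up=reg[reg[:,2]>0.012]
    print(nm,"top",rect(up),len(up),"z",np.percentile(up[:,2],[10,50,90]).round(4))
    c=np.array(rect(up)[0])/1000
    m=(np.hypot(Ce[...,0]-c[0],Ce[...,1]-c[1])<.075)&(Ce[...,2]>.012)
    q=Ce[m]; print("  scene",rect(q),len(q),"z",np.percentile(q[:,2],[10,50,90]).round(4))
# rack
reg=C[150:225,165:335].reshape(-1,3); reg=reg[reg[:,2]>.03]; 
print("rack",rect(reg))
I=C[165:205,190:310].reshape(-1,3); I=I[np.isfinite(I).all(1)]
c=I.mean(0); n=np.linalg.svd(I-c,full_matrices=False)[2][2]; n*=np.sign(n[2]); print("deck n",n,"tilt",np.arccos(n[2]),"yaw",np.degrees(np.arctan2(-n[1],-n[0])),"z=",c, "rms",((I-c)@n).std())
# scanner
for X,nm in((C,"top"),(Ce,"scene")):
    m=(X[...,1]>.28)&(X[...,1]<.45)&(X[...,0]>.3)&(X[...,0]<.68)
    for a,b in((.07,.098),(.098,.106),(.106,.13)):
        q=X[m&(X[...,2]>a)&(X[...,2]<b)]
        if len(q)>5: print("scanner",nm,a,b,rect(q),len(q),np.median(q[:,2]))
f=cv2.resize(d["frame"][225:350,235:460],None,fx=3.5,fy=3.5,interpolation=2); cv2.imwrite("pics/crop1.png",np.clip(f*1.3,0,255).astype(np.uint8))
E
```

```text
bench z -0.0008202065961280258 -0.0006150978733250323
A top ((449.0589599609375, -381.3709411621094), (59.95589065551758, 130.81419372558594), 64.6771011352539) 911 z [0.0212 0.0252 0.0284]
  scene ((435.59014892578125, -399.26239013671875), (104.75325775146484, 141.85572814941406), 61.94599533081055) 1725 z [0.0235 0.6378 0.6732]
B top ((426.06298828125, -184.315673828125), (94.37911987304688, 44.3430290222168), 28.3604793548584) 491 z [0.0214 0.0254 0.0289]
  scene ((418.9927978515625, -189.4319610595703), (110.3408432006836, 49.814205169677734), 26.721227645874023) 321 z [0.0174 0.0261 0.0304]
M top ((437.2817687988281, -1.4439582824707031), (35.16440200805664, 75.11701965332031), 63.18335723876953) 322 z [0.0213 0.0251 0.0281]
  scene ((434.9521484375, -4.290901184082031), (67.53475952148438, 86.65359497070312), 68.00285339355469) 192 z [0.0166 0.0251 0.0309]
decoy top ((261.06402587890625, -422.1470642089844), (62.28737258911133, 131.07894897460938), 72.09915924072266) 928 z [0.0211 0.0251 0.0286]
  scene ((272.7253112792969, -403.9353332519531), (106.57725524902344, 138.1274566
[... 515 characters left out ...]
3.47344970703125), (340.6894226074219, 83.6739501953125), 11.120201110839844) 704 0.10307046446364276
scanner top 0.106 0.13 ((511.46337890625, 384.3662414550781), (332.73785400390625, 81.62625122070312), 11.842167854309082) 596 0.1092883939482916
scanner scene 0.07 0.098 ((515.9114379882812, 378.9730224609375), (351.01385498046875, 79.41509246826172), 15.472378730773926) 340 0.08658254213665739
scanner scene 0.098 0.106 ((510.4205322265625, 382.5576477050781), (340.7779235839844, 79.46272277832031), 10.180503845214844) 214 0.10306632914797775
scanner scene 0.106 0.13 ((512.0007934570312, 378.92413330078125), (332.8843078613281, 82.68870544433594), 12.629148483276367) 308 0.11043476051572976
```

View pics/crop1.png

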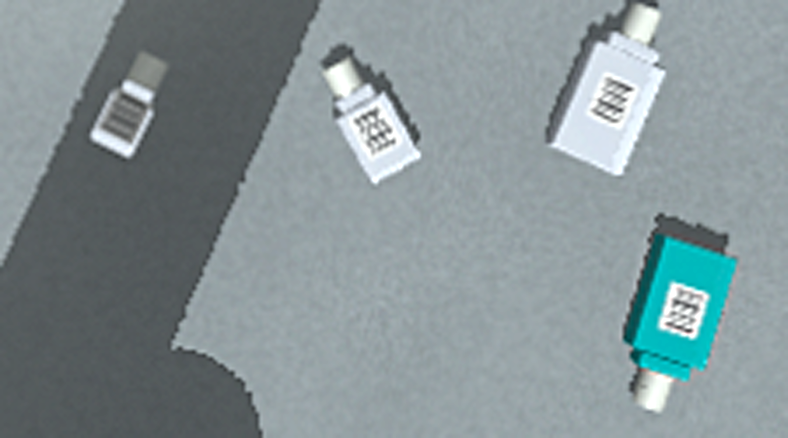

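Three flasks are present: mini (272,255), small (341,260) and large (408,250), all label up with caps away from the robot. The turquoise decoy has its cap toward the robot. Next I check the labels across both views and refine the scanner and rack.

```bash
python3 - <<'E'
from h import *
d=dict(np.load("top0.npz")); C=cloud(d); e=dict(np.load("scene0.npz")); Ce=cloud(e)
for nm,g,h,L,W in(("large",[449.1,-381.4],-25.3,130,60),("small",[426.1,-184.3],28.4,94,44),("mini",[437.3,-1.4],-26.8,78,36)):
    h=np.radians(h); k=14 if L==130 else 12
    b=np.r_[np.array(g)-k*np.array([np.cos(h),np.sin(h)]),26]/1000
    print(nm,"body",b.round(4))
    for D,X in((d,C),(e,Ce)):
        # label texture: strong gradient near predicted centre
        p=proj(D,b)[0]; g8=cv2.cvtColor(D["frame"],cv2.COLOR_BGR2GRAY); g8=cv2.resize(g8,None,fx=1,fy=1)
        x,y=p.round().astype(int); k2=14; im=g8[y-k2:y+k2+1,x-k2:x+k2+1]
        gr=cv2.morphologyEx(im,cv2.MORPH_GRADIENT,np.ones((3,3))); 
        blk=cv2.morphologyEx(im,cv2.MORPH_BLACKHAT,np.ones((7,7)))
        yy,xx=np.nonzero(blk>0.45*blk.max()); r_=np.hypot(xx-k2,yy-k2)<9 
        q=plane(D,[[x-k2+xx[r_].mean(),y-k2+yy[r_].mean()]],.026)[0]
        zc=X[y-3:y+4,x-3:x+4,2]; print("  label",q.round(4),"pred px",p.round(1),"z",np.nanmedian(zc).round(4))
for X,nm,D in((C,"top",d),(Ce,"scene",e)):
    m=((X[...,1]>.25)&(X[...,1]<.47)&(X[...,0]>.3)&(X[...,0]<.68)&(X[...,2]>.075)).astype(np.uint8)
    n,l,s,c=cv2.connectedComponentsWithStats(m)
    for i in range(1,n):
        if s[i,4]<60: continue
        P=X[l==i]; print(nm,"comp",s[i],rect(P),np.nanpercentile(P[:,2],[10,50,90]).round(4))
        dark=D["frame"].max(2)[l==i]<70
        if dark.sum()>30:
            Q=P[dark]; Q=Q[np.abs(Q[:,2]-.104)<.007]; print("   dark",rect(Q),np.median(Q[:,2]),len(Q))
        Q=P[~dark]; Q=Q[Q[:,2]>.1]; 
        if len(Q)>10: print("   light",rect(Q),np.median(Q[:,2]),len(Q))
f=cv2.resize(d["frame"][140:320,80:200],None,fx=3.3,fy=3.3,interpolation=2); g=cv2.resize(e["frame"][95:175,280:380],(396*2//2,594//2)); cv2.imwrite("pics/crop2.png",np.hstack([f,np.vstack([g,g])]))
E
```

```text
large body [ 0.4364 -0.3754  0.026 ]
  label [ 0.436  -0.3755  0.026 ] pred px [409.5 253.4] z 0.0266
  label [ 0.4346 -0.3753  0.026 ] pred px [170.7 264.2] z 0.0271
small body [ 0.4155 -0.19    0.026 ]
  label [ 0.4168 -0.1916  0.026 ] pred px [341.5 261.6] z 0.027
  label [ 0.4113 -0.1882  0.026 ] pred px [208.7 225.8] z 0.0285
mini body [0.4266 0.004  0.026 ]
  label [0.4293 0.001  0.026 ] pred px [269.8 257.9] z 0.0259
  label [0.4288 0.0141 0.026 ] pred px [251.4 194.4] z 0.028
top comp [ 83 164  29  24 509] ((645.7307739257812, 446.5760192871094), (45.207557678222656, 63.0229377746582), 88.47857666015625) [0.0876 0.1077 0.1494]
   light ((645.0540771484375, 449.6853332519531), (38.68095779418945, 52.95259475708008), 85.81599426269531) 0.11747426025107877 339
top comp [ 114  220   28   74 1362] ((433.24737548828125, 376.0785827636719), (60.686485290527344, 186.83819580078125), 87.27384185791016) [0.0881 0.1042 0.1103]
   dark ((434.30078125, 373.71630859375), (34.36791229248047, 184.47268676757812), 86.3978271484375) 0.10322586782670473 630
   light ((433.52728271484375, 377.56292724609375), (59.84274673461914, 185.85348510742188), 86.21276092529297) 0.10896139516500603 506
scene comp [300 112  46  34 637] ((432.84912109375, 371.4224548339844), (69.01786041259766, 193.32484436035156), 89.435791015625) [0.0842 0.104  0.1124]
   dark ((403.19927978515625, 374.556640625), (36.30366516113281, 119.33131408691406), 87.49301147460938) 0.10465064234254862 173
   light ((434.240966796875, 376.4966125488281), (66.26342010498047, 188.92286682128906), 85.87115478515625) 0.10882362113166244 245
scene comp [372 128  19  24 290] ((646.3583374023438, 444.7093200683594), (49.13985061645508, 66.070556640625), 87.15302276611328) [0.0846 0.1074 0.1478]
   light ((647.1354370117188, 444.9563903808594), (47.99153518676758, 55.4147834777832), 85.71128845214844) 0.11814829034951291 190
```

View pics/crop2.png

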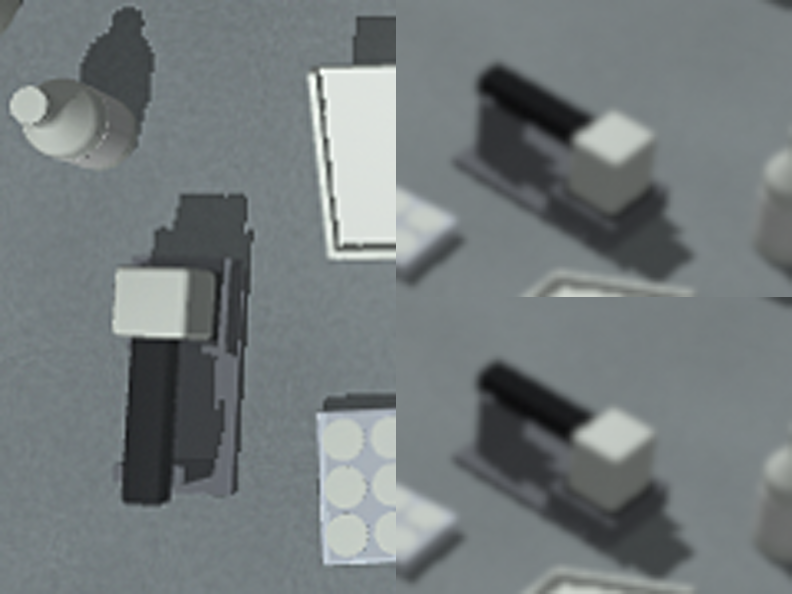

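The scanner's handle runs down the left crop from (150,340) to (145,500), with the head at (150,300). Its origin is about (0.426, 0.377), heading about −3.7°. The flask bodies agree between depth and labels, and the label heights come out near 26 mm. I'll start with the large flask.

```bash
cat >> h.py <<'E'
F=Ro.from_matrix(np.diag([-1.,1,-1]))
DO=np.array([.5487,.0534,.035]); DR=Ro.from_euler("ZY",[1.05,-np.degrees(.45)],degrees=True)
def down(h): return (Ro.from_euler("z",h,degrees=True)*F).as_euler("xyz",degrees=True)
TILT=(DR*F).as_euler("xyz",degrees=True)
def deck(x,y,z): return DO+DR.apply([x,y,z])
E
python3 -c "
from h import *
plan([.4364,-.3754,.12],down(-25.3),16)"
```

```text
row x16 [-0.52  0.76  0.32] [ 0.   -0.    0.78]  at [ 0.2798 -0.6138  0.2225] [ 179.9   -0.  -155.5]
```

```bash
python3 -m pendant '[[[-0.52,0.76,0.32,0,0,0.78,1],[-0.52,0.76,0.32,0,0,0.78,1],[-0.52,0.76,0.32,0,0,0.78,1],[-0.52,0.76,0.32,0,0,0.78,1],[-0.52,0.76,0.32,0,0,0.78,1],[-0.52,0.76,0.32,0,0,0.78,1],[-0.52,0.76,0.32,0,0,0.78,1],[-0.52,0.76,0.32,0,0,0.78,1]]]' 15
python3 -m pendant '[[[-0.52,0.76,0.32,0,0,0.78,1],[-0.52,0.76,0.32,0,0,0.78,1],[-0.52,0.76,0.32,0,0,0.78,1],[-0.52,0.76,0.32,0,0,0.78,1],[-0.52,0.76,0.32,0,0,0.78,1],[-0.52,0.76,0.32,0,0,0.78,1],[-0.52,0.76,0.32,0,0,0.78,1],[-0.52,0.76,0.32,0,0,0.78,1]]]'
python3 -c "
from h import *
d=cap('top');C=cloud(d)
P=C.reshape(-1,3);m=(np.hypot(P[:,0]-.449,P[:,1]+.381)<.09)&(P[:,2]>.012)&(P[:,2]<.035);print(rect(P[m]),m.sum())
plan([.4364,-.3754,.028],down(-25.3),8)"
```

```text
time_s: 0.9
tcp_pos: [0.3319, -0.4766, 0.1716]
eef_rot: [180.0, -0.0, 179.4]
contact_force: [-0.4, 0.5, -0.8]
gripper_width: 0.0874
gripper_force: 0.0
time_s: 1.7
tcp_pos: [0.4369, -0.3748, 0.1205]
eef_rot: [180.0, -0.0, 154.5]
contact_force: [-0.0, 0.0, -0.4]
gripper_width: 0.0879
gripper_force: 0.0
((398.7743225097656, -381.1424560546875), (22.892906188964844, 37.9799690246582), 83.09036254882812) 97
row x8 [ 0.01 -0.02  0.57] [ 0.   -0.   -0.01]  at [ 0.4385 -0.3737  0.1194] [ 1.800e+02 -1.000e-01  1.543e+02]
```

```bash
python3 -m pendant '[[[0,0,0.57,0,0,0,1],[0,0,0.57,0,0,0,1],[0,0,0.57,0,0,0,1],[0,0,0.57,0,0,0,1],[0,0,0.57,0,0,0,1],[0,0,0.57,0,0,0,1],[0,0,0.57,0,0,0,1],[0,0,0.57,0,0,0,1]]]'
python3 -m pendant '[[[0,0,0,0,0,0,-1],[0,0,0,0,0,0,-1],[0,0,0,0,0,0,-1],[0,0,0,0,0,0,-1],[0,0,0,0,0,0,-1],[0,0,0,0,0,0,-1],[0,0,0,0,0,0,-1],[0,0,0,0,0,0,-1]]]' 15
python3 -m pendant '[[[0,0,-0.5,0,0,0,-1],[0,0,-1,0,0,0,-1],[0,0,-1,0,0,0,-1],[0,0,-1,0,0,0,-1],[0,0,-1,0,0,0,-1],[0,0,-1,0,0,0,-1],[0,0,-1,0,0,0,-1],[0,0,-0.5,0,0,0,-1]]]'
python3 -c "
from h import *
d=cap('scene');cv2.imwrite('pics/s1.png',d['frame'])
p=deck(.055,-.115,.0275);print(p);
plan(p+DR.apply([0,0,.09]),TILT,16)"
```

```text
time_s: 2.55
tcp_pos: [0.4366, -0.3755, 0.0288]
eef_rot: [-180.0, -0.0, 154.6]
contact_force: [-0.0, 0.1, -0.2]
gripper_width: 0.0877
gripper_force: 0.0
time_s: 3.35
tcp_pos: [0.4367, -0.3755, 0.0299]
eef_rot: [-180.0, 0.0, 154.6]
contact_force: [-0.6, 0.3, -0.5]
gripper_width: 0.0288
gripper_force: 0.0
time_s: 4.15
tcp_pos: [0.4373, -0.3759, 0.1724]
eef_rot: [-180.0, 0.2, 154.6]
contact_force: [-0.7, -0.3, 0.9]
gripper_width: 0.0003
gripper_force: 0.0
[ 0.5883641  -0.06089235  0.0836854 ]
row x16 [-0.11  1.04  0.07] [-0.09 -0.39 -0.41]  at [ 0.4377 -0.3762  0.1732] [-180.     0.2  154.6]
```

View pics/s1.png

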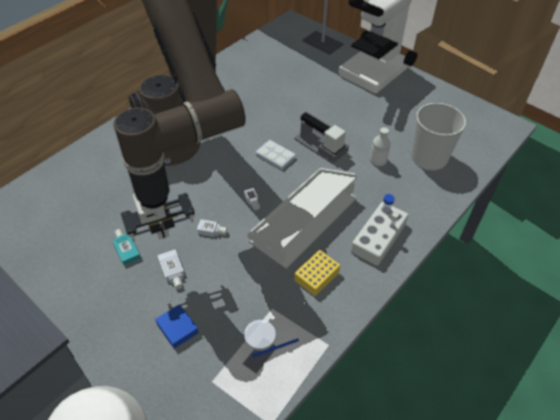

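The gripper closed on nothing: the large flask is still at (172,265) and the gripper is at (155,212). I'll compare where the tool projects against where it appears.

```bash
python3 - <<'E'
from h import *
from plant import r
s=r.get_state(); p=s["tcp_pos"]; R=Ro.from_euler("xyz",s["eef_rot"],degrees=True); print(p,s["gripper_width"],s["joints"])
ims=[]
for n in("scene","top"):
    d=cap(n); C=cloud(d)
    f=d["frame"].copy(); q=proj(d,p)[0]; print(n,"tcp px",q.round(1), "tip px",proj(d,p+R.apply([0,0,.022])).round(1))
    for a,c in(([.05,0,0],(0,0,255)),([0,.065,0],(0,255,0)),([0,0,.022],(255,0,0))):
        cv2.line(f,tuple(int(v) for v in q),tuple(int(v) for v in proj(d,p+R.apply(a))[0]),c,1)
    x,y=q.round().astype(int); ims.append(cv2.resize(f[max(0,y-60):max(0,y-60)+130,max(0,x-65):max(0,x-65)+130],(390,390),interpolation=2))
    P=C.reshape(-1,3); m=(np.hypot(P[:,0]-p[0],P[:,1]-p[1])<.12)&(P[:,2]>.012)&(P[:,2]<.04)
    print(" low pts",rect(P[m]),m.sum())
cv2.imwrite("pics/chk.png",np.hstack(ims))
E
```

```text
[ 0.43770978 -0.37617697  0.17321141] 0.00028187597742937323 [-2.12384052e+01  1.34369484e+01 -1.62521483e+01  4.63781603e-02
 -6.00650585e+01 -9.41693359e+01]
scene tcp px [163.5 236.3] tip px [[164.7 240.8]]
 low pts ((417.31976318359375, -407.0378112792969), (152.433837890625, 138.49160766601562), 44.42137908935547) 634
top tcp px [427.6 253.9] tip px [[424.6 253.7]]
 low pts ((327.2147216796875, -416.44195556640625), (3.746744155883789, 9.04336929321289), 24.32459259033203) 11
```

View pics/chk.png

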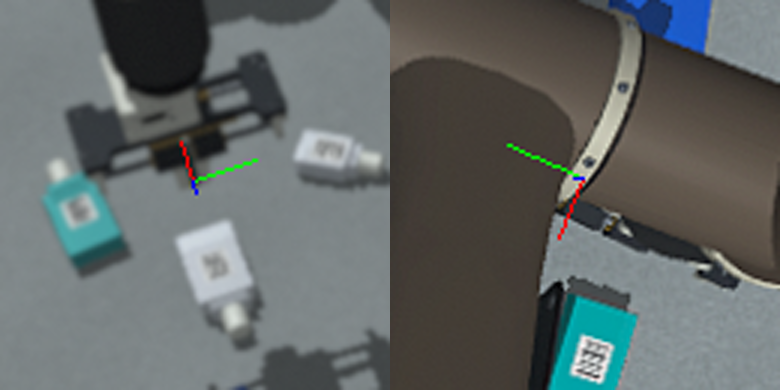

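```bash
python3 - <<'E'
from h import *
from plant import r
s=r.get_state(); p=s["tcp_pos"]; R=Ro.from_euler("xyz",s["eef_rot"],degrees=True)
d=cap("scene"); C=cloud(d); P=C.reshape(-1,3)
L=R.inv().apply(P-p); m=(np.abs(L)<[.11,.11,.12]).all(1); q=L[m]
for a in np.arange(-.12,.06,.01):
    k=(q[:,2]>a)&(q[:,2]<a+.01)
    if k.sum()>3: print(round(a,3),k.sum(),"x",np.percentile(q[k,0],[5,50,95]).round(3),"y",np.percentile(q[k,1],[5,50,95]).round(3))
m=(np.hypot(P[:,0]-.436,P[:,1]+.375)<.05)&(P[:,2]<.05)&(P[:,2]>.018); print(P[m].mean(0), m.sum(),rect(P[m]))
E
```

```text
-0.12 627 x [-0.034 -0.008  0.031] y [-0.091 -0.007  0.091]
-0.11 251 x [-0.038 -0.022  0.031] y [-0.091  0.018  0.089]
-0.1 206 x [-0.039 -0.028  0.015] y [-0.081  0.008  0.064]
-0.09 196 x [-0.039 -0.029  0.029] y [-0.081  0.009  0.077]
-0.08 43 x [-0.039 -0.036 -0.026] y [-0.083  0.008  0.087]
-0.06 4 x [-0.012 -0.008  0.002] y [-0.002 -0.     0.001]
-0.05 13 x [-0.014 -0.009  0.011] y [-0.018 -0.001  0.003]
-0.04 23 x [-0.012 -0.01  -0.007] y [-0.012  0.004  0.016]
-0.03 26 x [-0.013 -0.009 -0.003] y [-0.016 -0.001  0.014]
-0.02 23 x [-0.012 -0.009 -0.004] y [-0.014 -0.004  0.009]
-0.01 10 x [-0.01  -0.007 -0.006] y [-0.012  0.001  0.012]
[ 0.43643731 -0.37629419  0.02668779] 483 ((435.7906494140625, -375.875732421875), (60.2951545715332, 98.06396484375), 65.57955169677734)
```

The cloud shows the fingertips ending near tool z ≈ 0 instead of +22 mm, and the gripper body starting at about −75 mm instead of −44 mm. The reported TCP is therefore biased by 2–3 cm. I'll tilt the tool here and see whether the bias follows the tool or the world axes.

```bash
cat >> h.py <<'E'
def tipcheck():
    from plant import r
    s=r.get_state(); p=s["tcp_pos"]; R=Ro.from_euler("xyz",s["eef_rot"],degrees=True); Q=[]
    for _ in range(3):
        P=cloud(cap("scene")).reshape(-1,3); L=R.inv().apply(P-p); Q.append(L[(np.abs(L)<[.05,.11,.09]).all(1)&(P[:,2]>.06)])
    q=np.vstack(Q); f=q[(np.abs(q[:,1])<.03)&(q[:,2]>-.055)]; b=q[(q[:,2]<-.055)]
    print("pose",p.round(4),s["eef_rot"].round(1),"tips z",np.sort(f[:,2])[-8:].round(4),"p95",np.percentile(f[:,2],95).round(4),"x",np.percentile(f[:,0],[3,50,97]).round(4),"y",np.percentile(f[:,1],[3,50,97]).round(4))
    print(" body front z",np.sort(b[:,2])[-20::4].round(4),"x",np.percentile(b[:,0],[1,99]).round(4),"y",np.percentile(b[:,1],[1,99]).round(4))
E
python3 -c "
from h import *
tipcheck()"
python3 -m pendant '[[[0,0,-0.5,0,0.8,0,-1],[0,0,-0.5,0,0.8,0,-1],[0,0,-0.5,0,0.8,0,-1],[0,0,-0.5,0,0.8,0,-1],[0,0,-0.5,0,0.8,0,-1],[0,0,0,0,0.8,0,-1],[0,0,0,0,0.8,0,-1],[0,0,0,0,0.8,0,-1]]]'
python3 -c "
from h import *
tipcheck()"
```

```text
pose [ 0.4363 -0.3752  0.1693] [180.   -0.  154.6] tips z [-0.0069 -0.0067 -0.0061 -0.006  -0.0054 -0.005  -0.0046 -0.0023] p95 -0.0084 x [-0.0137 -0.0086  0.0022] y [-0.0169 -0.0003  0.0151]
 body front z [-0.0723 -0.0717 -0.0714 -0.0697 -0.0663] x [-0.0404  0.0321] y [-0.089   0.0864]
time_s: 5.3
tcp_pos: [0.4416, -0.3778, 0.2184]
eef_rot: [180.0, -25.8, 154.6]
contact_force: [-0.0, -1.2, 0.4]
gripper_width: 0.0005
gripper_force: 0.0
pose [ 0.4416 -0.3778  0.2184] [180.  -25.8 154.6] tips z [-0.0342 -0.0329 -0.0288 -0.0225 -0.022  -0.0198 -0.0197] p95 -0.0198 x [-0.0102 -0.0091 -0.0071] y [-0.0003  0.0024  0.005 ]
 body front z [-0.0746 -0.0737 -0.073  -0.0723 -0.07  ] x [-0.0393 -0.0225] y [-0.0869  0.0861]
```

The bias is 28 mm along tool z in both attitudes, since the body front and tips agree and the lateral offset stays near zero. I'll put it into the planner and grasp again.

```bash
cat >> h.py <<'E'
_plan=plan
def plan(pos,rpy,n):   # pos = true TCP; the reported one stands 28 mm further along tool z
    z=Ro.from_euler("xyz",rpy,degrees=True).apply([0,0,.028]); _plan(np.array(pos)+z,rpy,n)
E
python3 -c "
from h import *
plan([.4364,-.3754,.09],down(-25.3),8)"
```

```text
row x8 [-0.21 -0.    0.95] [ 0.   -0.81 -0.  ]  at [ 0.4418 -0.3777  0.217 ] [180.  -25.8 154.6]
```

```bash
python3 -m pendant '[[[-0.21,0,0.95,0,-0.81,0,1],[-0.21,0,0.95,0,-0.81,0,1],[-0.21,0,0.95,0,-0.81,0,1],[-0.21,0,0.95,0,-0.81,0,1],[-0.21,0,0.95,0,-0.81,0,1],[-0.21,0,0.95,0,-0.81,0,1],[-0.21,0,0.95,0,-0.81,0,1],[-0.21,0,0.95,0,-0.81,0,1]]]'
python3 -m pendant '[[[0,0,0,0,0,0,1],[0,0,0,0,0,0,1],[0,0,0,0,0,0,1],[0,0,0,0,0,0,1],[0,0,0,0,0,0,1],[0,0,0,0,0,0,1],[0,0,0,0,0,0,1],[0,0,0,0,0,0,1]]]'
python3 -c "
from h import *
plan([.4364,-.3754,.027],down(-25.3),8)"
```

```text
time_s: 6.25
tcp_pos: [0.4372, -0.3758, 0.0652]
eef_rot: [180.0, 0.6, 154.6]
contact_force: [0.5, 0.0, -0.5]
gripper_width: 0.0588
gripper_force: 0.0
time_s: 7.05
tcp_pos: [0.4373, -0.3758, 0.065]
eef_rot: [-180.0, 0.3, 154.6]
contact_force: [-0.5, -0.0, 0.5]
gripper_width: 0.0871
gripper_force: 0.0
row x8 [ 0.01 -0.    0.41] [-0.    0.01 -0.  ]  at [ 0.4373 -0.3758  0.065 ] [-180.     0.3  154.6]
```

```bash
python3 -m pendant '[[[0.01,0,0.41,0,0.01,0,1],[0.01,0,0.41,0,0.01,0,1],[0.01,0,0.41,0,0.01,0,1],[0.01,0,0.41,0,0.01,0,1],[0.01,0,0.41,0,0.01,0,1],[0.01,0,0.41,0,0.01,0,1],[0.01,0,0.4,0,0.01,0,1],[0.01,0,0.4,0,0.01,0,1]]]'
python3 -m pendant '[[[0,0,0,0,0,0,-1],[0,0,0,0,0,0,-1],[0,0,0,0,0,0,-1],[0,0,0,0,0,0,-1],[0,0,0,0,0,0,-1],[0,0,0,0,0,0,-1],[0,0,0,0,0,0,-1],[0,0,0,0,0,0,-1]]]' 15
```

```text
time_s: 7.85
tcp_pos: [0.436, -0.3752, -0.0009]
eef_rot: [-180.0, -0.0, 154.6]
contact_force: [0.4, 0.2, 0.2]
gripper_width: 0.0874
gripper_force: 0.0
time_s: 8.65
tcp_pos: [0.4363, -0.3753, 0.0002]
eef_rot: [-180.0, 0.0, 154.6]
contact_force: [0.2, 1.0, 3.9]
gripper_width: 0.0598
gripper_force: 15.0
```

Gripped: the opening is 59.8 mm, as the large flask should give. Lifting.

```bash
python3 -m pendant '[[[0,0,-0.3,0,0,0,-1],[0,0,-0.8,0,0,0,-1],[0,0,-1,0,0,0,-1],[0,0,-1,0,0,0,-1],[0,0,-1,0,0,0,-1],[0,0,-1,0,0,0,-1],[0,0,-0.9,0,0,0,-1],[0,0,-0.4,0,0,0,-1]]]' 20
python3 -c "
from h import *
print(deck(.055,-.115,.027))
plan(deck(.055,-.115,.087),TILT,16)"
```

```text
time_s: 9.45
tcp_pos: [0.4364, -0.3754, 0.1295]
eef_rot: [180.0, 0.1, 154.6]
contact_force: [0.2, 0.3, -1.3]
gripper_width: 0.0599
gripper_force: 20.0
[ 0.58858154 -0.06088836  0.08323518]
row x16 [-0.18  1.06  0.11] [-0.09 -0.39 -0.41]  at [ 0.4364 -0.3754  0.1295] [1.800e+02 1.000e-01 1.546e+02]
```

```bash
python3 -m pendant '[[[-0.12,0.7,0.07,-0.06,-0.26,-0.27,-1],[-0.12,0.7,0.07,-0.06,-0.26,-0.27,-1],[-0.12,0.7,0.07,-0.06,-0.26,-0.27,-1],[-0.12,0.7,0.07,-0.06,-0.26,-0.27,-1],[-0.12,0.7,0.07,-0.06,-0.26,-0.27,-1],[-0.12,0.7,0.07,-0.06,-0.26,-0.27,-1],[-0.12,0.7,0.07,-0.06,-0.26,-0.27,-1],[-0.12,0.7,0.07,-0.06,-0.26,-0.27,-1]]]'
python3 -m pendant '[[[-0.12,0.7,0.07,-0.06,-0.26,-0.27,-1],[-0.12,0.7,0.07,-0.06,-0.26,-0.27,-1],[-0.12,0.7,0.07,-0.06,-0.26,-0.27,-1],[-0.12,0.7,0.07,-0.06,-0.26,-0.27,-1],[-0.12,0.7,0.07,-0.06,-0.26,-0.27,-1],[-0.12,0.7,0.07,-0.06,-0.26,-0.27,-1],[-0.12,0.7,0.07,-0.06,-0.26,-0.27,-1],[-0.12,0.7,0.07,-0.06,-0.26,-0.27,-1]]]'
python3 -c "
from h import *
plan(deck(.055,-.115,.087),TILT,8)"
```

```text
time_s: 10.25
tcp_pos: [0.4963, -0.2772, 0.1191]
eef_rot: [178.7, 8.5, 163.3]
contact_force: [0.5, 0.8, -0.9]
gripper_width: 0.06
gripper_force: 20.0
time_s: 11.05
tcp_pos: [0.5414, -0.1726, 0.115]
eef_rot: [178.7, 17.1, 171.9]
contact_force: [0.1, 0.7, -1.4]
gripper_width: 0.0598
gripper_force: 20.0
row x8 [-0.14  0.71  0.08] [-0.06 -0.27 -0.27]  at [ 0.5414 -0.1726  0.115 ] [178.7  17.1 171.9]
```

```bash
python3 -m pendant '[[[-0.14,0.71,0.08,-0.06,-0.27,-0.27,-1],[-0.14,0.71,0.08,-0.06,-0.27,-0.27,-1],[-0.14,0.71,0.08,-0.06,-0.27,-0.27,-1],[-0.14,0.71,0.08,-0.06,-0.27,-0.27,-1],[-0.14,0.71,0.08,-0.06,-0.27,-0.27,-1],[-0.14,0.71,0.08,-0.06,-0.27,-0.27,-1],[-0.14,0.71,0.08,-0.06,-0.27,-0.27,-1],[-0.14,0.71,0.08,-0.06,-0.27,-0.27,-1]]]'
python3 -c "
from h import *
for n in('scene','top'):
    d=cap(n);f=d['frame'].copy()
    for a in([0,-.19,0],[0,.19,0],[.15,-.19,0],[.15,.19,0],[.004,-.115,0]): cv2.circle(f,tuple(int(v) for v in proj(d,deck(*a))[0].round()),1,(0,0,255),-1)
    g=f[150:270,230:370] if n=='scene' else f[130:240,170:340]
    cv2.imwrite('pics/p1%s.png'%n,cv2.resize(g,(560,480) if n=='scene' else (680,440),interpolation=2))
plan(deck(.055,-.115,.027),TILT,8)"
```

```text
time_s: 11.85
tcp_pos: [0.5763, -0.0705, 0.1158]
eef_rot: [-179.7, 25.6, -179.4]
contact_force: [1.9, -2.0, 0.9]
gripper_width: 0.0593
gripper_force: 20.0
row x8 [0.02 0.07 0.39] [-0.02 -0.01 -0.01]  at [ 0.5763 -0.0721  0.1161] [-179.5   25.5 -179.2]
```

View pics/p1scene.png

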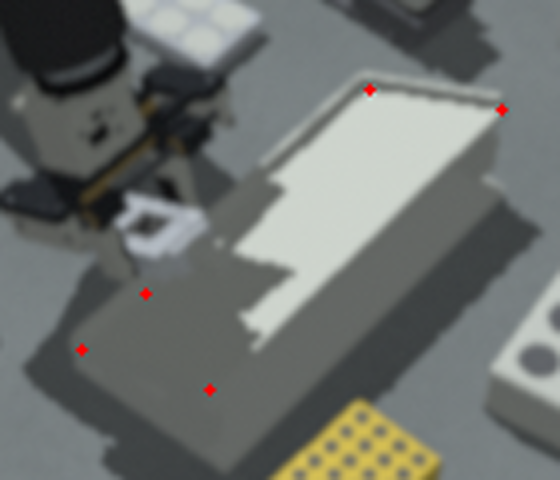

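The drawn deck corners land on the rack's corners, and the held large flask hovers over its slot at (160,225). I'll lower it and stop just short of contact.

```bash
python3 -m pendant '[[[0.02,0.07,0.36,-0.02,-0.01,-0.01,-1],[0.02,0.07,0.36,-0.02,-0.01,-0.01,-1],[0.02,0.07,0.36,-0.02,-0.01,-0.01,-1],[0.02,0.07,0.36,-0.02,-0.01,-0.01,-1],[0.02,0.07,0.36,-0.02,-0.01,-0.01,-1],[0.02,0.07,0.36,-0.02,-0.01,-0.01,-1],[0.02,0.07,0.36,-0.02,-0.01,-0.01,-1],[0.02,0.07,0.36,-0.02,-0.01,-0.01,-1]]]'
python3 -m pendant '[[[0,0,0,0,0,0,-1],[0,0,0,0,0,0,-1],[0,0,0,0,0,0,-1],[0,0,0,0,0,0,-1],[0,0,0,0,0,0,-1],[0,0,0,0,0,0,-1],[0,0,0,0,0,0,-1],[0,0,0,0,0,0,-1]]]'
python3 -c "
from h import *
plan(deck(.055,-.115,.027),TILT,8)"
```

```text
time_s: 12.75
tcp_pos: [0.6007, -0.0682, 0.0814]
eef_rot: [178.7, 24.0, -179.3]
contact_force: [0.2, 0.3, -1.0]
gripper_width: 0.0599
gripper_force: 20.0
time_s: 13.55
tcp_pos: [0.6007, -0.0679, 0.0818]
eef_rot: [178.8, 24.0, -179.2]
contact_force: [-0.1, 0.5, -0.8]
gripper_width: 0.0596
gripper_force: 20.0
row x8 [0.06 0.04 0.14] [ 0.04 -0.05 -0.01]  at [ 0.6007 -0.0679  0.0818] [ 178.8   24.  -179.2]
```

```bash
python3 -m pendant '[[[0.06,0.04,0.12,0.04,-0.05,-0.01,-1],[0.06,0.04,0.12,0.04,-0.05,-0.01,-1],[0.06,0.04,0.12,0.04,-0.05,-0.01,-1],[0.06,0.04,0.12,0.04,-0.05,-0.01,-1],[0.06,0.04,0.12,0.04,-0.05,-0.01,-1],[0.06,0.04,0.12,0.04,-0.05,-0.01,-1],[0.06,0.04,0.12,0.04,-0.05,-0.01,-1],[0.06,0.04,0.12,0.04,-0.05,-0.01,-1]]]'
python3 -c "
from h import *
from plant import r
print(r.get_state()['joints'].round(1))
plan(deck(.055,-.115,.027),TILT,8)"
```

```text
time_s: 14.35
tcp_pos: [0.6034, -0.0678, 0.0767]
eef_rot: [178.7, 23.9, -178.8]
contact_force: [0.2, -0.4, -0.4]
gripper_width: 0.06
gripper_force: 20.0
[   9.3   11.4  -52.2   38.1   -3.2 -135.4]
row x8 [0.06 0.04 0.1 ] [ 0.04 -0.06  0.  ]  at [ 0.6034 -0.0678  0.0767] [ 178.7   23.9 -178.8]
```

Joint 5 is at −3°, close to its −0.11° limit, so this tilt can't be reached at the lip. The remedy is to hold the flask with the tool leaned 15° about the flask's width axis, so the tool only needs about 11° of tilt at the deck. I'll put the flask back on the bench and regrasp.

```bash
python3 -m pendant '[[[0,0,-0.5,0,0,0,-1],[0,0,-1,0,0,0,-1],[0,0,-1,0,0,0,-1],[0,0,-1,0,0,0,-1],[0,0,-1,0,0,0,-1],[0,0,-0.5,0,0,0,-1],[0,0,0,0,0,0,-1],[0,0,0,0,0,0,-1]]]'
python3 -c "
from h import *
plan([.47,-.33,.1],down(-15),24)"
```

```text
time_s: 15.15
tcp_pos: [0.5641, -0.0721, 0.167]
eef_rot: [178.8, 23.9, -178.9]
contact_force: [-0.5, 0.6, -1.4]
gripper_width: 0.0596
gripper_force: 20.0
row x24 [ 0.17 -0.56  0.15] [0.05 0.25 0.17]  at [ 0.5641 -0.0721  0.167 ] [ 178.8   23.9 -178.9]
```

```bash
for_=1; python3 -m pendant '[[[0.17,-0.56,0.15,0.05,0.25,0.17,-1],[0.17,-0.56,0.15,0.05,0.25,0.17,-1],[0.17,-0.56,0.15,0.05,0.25,0.17,-1],[0.17,-0.56,0.15,0.05,0.25,0.17,-1],[0.17,-0.56,0.15,0.05,0.25,0.17,-1],[0.17,-0.56,0.15,0.05,0.25,0.17,-1],[0.17,-0.56,0.15,0.05,0.25,0.17,-1],[0.17,-0.56,0.15,0.05,0.25,0.17,-1]]]' >/dev/null
python3 -m pendant '[[[0.17,-0.56,0.15,0.05,0.25,0.17,-1],[0.17,-0.56,0.15,0.05,0.25,0.17,-1],[0.17,-0.56,0.15,0.05,0.25,0.17,-1],[0.17,-0.56,0.15,0.05,0.25,0.17,-1],[0.17,-0.56,0.15,0.05,0.25,0.17,-1],[0.17,-0.56,0.15,0.05,0.25,0.17,-1],[0.17,-0.56,0.15,0.05,0.25,0.17,-1],[0.17,-0.56,0.15,0.05,0.25,0.17,-1]]]' >/dev/null
python3 -m pendant '[[[0.17,-0.56,0.15,0.05,0.25,0.17,-1],[0.17,-0.56,0.15,0.05,0.25,0.17,-1],[0.17,-0.56,0.15,0.05,0.25,0.17,-1],[0.17,-0.56,0.15,0.05,0.25,0.17,-1],[0.17,-0.56,0.15,0.05,0.25,0.17,-1],[0.17,-0.56,0.15,0.05,0.25,0.17,-1],[0.17,-0.56,0.15,0.05,0.25,0.17,-1],[0.17,-0.56,0.15,0.05,0.25,0.17,-1]]]'
python3 -m pendant '[[[0,0,0,0,0,0,-1],[0,0,0,0,0,0,-1],[0,0,0,0,0,0,-1],[0,0,0,0,0,0,-1],[0,0,0,0,0,0,-1],[0,0,0,0,0,0,-1],[0,0,0,0,0,0,-1],[0,0,0,0,0,0,-1]]]' >/dev/null
python3 -c "
from h import *
plan([.47,-.33,.0285],down(-15),8)"
```

```text
time_s: 17.55
tcp_pos: [0.4703, -0.3293, 0.0754]
eef_rot: [-179.7, -0.4, 164.7]
contact_force: [0.3, -0.9, -1.1]
gripper_width: 0.0598
gripper_force: 20.0
row x8 [ 0.   -0.01  0.47] [-0.01 -0.01 -0.01]  at [ 0.4709 -0.3284  0.0757] [-179.7   -0.3  164.8]
```

```bash
cat >> h.py <<'E'
LEAN=Ro.from_euler("y",15,degrees=True)
def lean(h): return (Ro.from_euler("z",h,degrees=True)*LEAN*F).as_euler("xyz",degrees=True)
DLEAN=(DR*LEAN*F).as_euler("xyz",degrees=True)
def fl(c,h,z,x=.004): 
    a=np.radians(h); return [c[0]+x*np.cos(a),c[1]+x*np.sin(a),z]
E
python3 -m pendant '[[[0,-0.01,0.46,-0.01,-0.01,-0.01,-1],[0,-0.01,0.46,-0.01,-0.01,-0.01,-1],[0,-0.01,0.46,-0.01,-0.01,-0.01,-1],[0,-0.01,0.46,-0.01,-0.01,-0.01,-1],[0,-0.01,0.46,-0.01,-0.01,-0.01,-1],[0,-0.01,0.46,-0.01,-0.01,-0.01,-1],[0,-0.01,0.46,-0.01,-0.01,-0.01,-1],[0,-0.01,0.46,-0.01,-0.01,-0.01,-1]]]'
python3 -m pendant '[[[0,0,0,0,0,0,-1],[0,0,0,0,0,0,1],[0,0,0,0,0,0,1],[0,0,0,0,0,0,1],[0,0,0,0,0,0,1],[0,0,0,0,0,0,1],[0,0,0,0,0,0,1],[0,0,0,0,0,0,1]]]'
python3 -m pendant '[[[0,0,-0.4,0,0,0,1],[0,0,-0.6,0,0,0,1],[0,0,-0.6,0,0,0,1],[0,0,-0.6,0,0,0,1],[0,0,-0.6,0,0,0,1],[0,0,-0.6,0,0,0,1],[0,0,-0.6,0,0,0,1],[0,0,0,0,0,0,1]]]'
python3 -c "
from h import *
P=cloud(cap('scene')).reshape(-1,3);m=(np.hypot(P[:,0]-.47,P[:,1]+.33)<.1)&(P[:,2]>.018)&(P[:,2]<.032);print(rect(P[m]),m.sum())
plan(fl([.47,-.33],-15,.1),lean(-15),8)"
```

```text
time_s: 19.15
tcp_pos: [0.4701, -0.3301, 0.0012]
eef_rot: [180.0, -0.0, 165.1]
contact_force: [-0.4, 0.4, 0.5]
gripper_width: 0.0601
gripper_force: 20.0
time_s: 19.95
tcp_pos: [0.4701, -0.3301, 0.0021]
eef_rot: [180.0, -0.0, 165.1]
contact_force: [0.7, -0.3, -0.9]
gripper_width: 0.0875
gripper_force: 0.0
time_s: 20.75
tcp_pos: [0.4713, -0.3306, 0.0842]
eef_rot: [180.0, 0.2, 165.1]
contact_force: [1.3, -1.0, 0.0]
gripper_width: 0.0874
gripper_force: 0.0
((481.225830078125, -333.94683837890625), (61.800262451171875, 135.174072265625), 74.949462890625) 551
row x8 [0.02 0.   0.07] [0.   0.47 0.  ]  at [ 0.4707 -0.3303  0.0831] [1.800e+02 1.000e-01 1.651e+02]
```

```bash
python3 -m pendant '[[[0.02,0,0.07,0,0.47,0,1],[0.02,0,0.07,0,0.47,0,1],[0.02,0,0.07,0,0.47,0,1],[0.02,0,0.07,0,0.47,0,1],[0.02,0,0.07,0,0.47,0,1],[0.02,0,0.07,0,0.47,0,1],[0.02,0,0.07,0,0.47,0,1],[0.02,0,0.07,0,0.47,0,1]]]' 
python3 -c "
from h import *
plan(fl([.469,-.33],-15,.028),lean(-15),8)"
```

```text
time_s: 21.6
tcp_pos: [0.4653, -0.3288, 0.0704]
eef_rot: [180.0, -15.2, 165.1]
contact_force: [-0.4, -0.4, 0.4]
gripper_width: 0.0871
gripper_force: 0.0
row x8 [-0.12 -0.    0.42] [ 0.   -0.01  0.  ]  at [ 0.4653 -0.3288  0.0704] [180.  -15.2 165.1]
```

```bash
python3 -m pendant '[[[-0.12,0,0.42,0,-0.01,0,1],[-0.12,0,0.42,0,-0.01,0,1],[-0.12,0,0.42,0,-0.01,0,1],[-0.12,0,0.42,0,-0.01,0,1],[-0.12,0,0.42,0,0,0,1],[-0.12,0,0.42,0,0,0,1],[-0.12,0,0.42,0,0,0,1],[-0.12,0,0.42,0,0,0,1]]]' 
python3 -m pendant '[[[0,0,0,0,0,0,-1],[0,0,0,0,0,0,-1],[0,0,0,0,0,0,-1],[0,0,0,0,0,0,-1],[0,0,0,0,0,0,-1],[0,0,0,0,0,0,-1],[0,0,0,0,0,0,-1],[0,0,0,0,0,0,-1]]]' 20
python3 -m pendant '[[[0.08,0,-0.29,0,0,0,-1],[0.2,0,-0.77,0,0,0,-1],[0.26,0,-0.97,0,0,0,-1],[0.26,0,-0.97,0,0,0,-1],[0.26,0,-0.97,0,0,0,-1],[0.26,0,-0.97,0,0,0,-1],[0.2,0,-0.77,0,0,0,-1],[0,0,0,0,0,0,-1]]]'
python3 -c "
from h import *
plan(deck(.059,-.115,.09),DLEAN,24)"
```

```text
time_s: 22.4
tcp_pos: [0.4671, -0.3293, 0.0008]
eef_rot: [180.0, -14.9, 165.1]
contact_force: [0.2, -0.1, 0.3]
gripper_width: 0.088
gripper_force: 0.0
time_s: 23.2
tcp_pos: [0.4673, -0.3293, 0.0018]
eef_rot: [180.0, -14.9, 165.1]
contact_force: [0.3, 0.2, 4.4]
gripper_width: 0.0602
gripper_force: 20.0
time_s: 24.0
tcp_pos: [0.4682, -0.3299, 0.1219]
eef_rot: [180.0, -14.7, 165.1]
contact_force: [0.9, -0.6, -0.9]
gripper_width: 0.0599
gripper_force: 20.0
row x24 [-0.14  0.58  0.02] [ 0.01 -0.26 -0.17]  at [ 0.4682 -0.3299  0.1219] [180.  -14.7 165.1]
```

```bash
python3 -m pendant '[[[-0.14,0.58,0.02,0.01,-0.26,-0.17,-1],[-0.14,0.58,0.02,0.01,-0.26,-0.17,-1],[-0.14,0.58,0.02,0.01,-0.26,-0.17,-1],[-0.14,0.58,0.02,0.01,-0.26,-0.17,-1],[-0.14,0.58,0.02,0.01,-0.26,-0.17,-1],[-0.14,0.58,0.02,0.01,-0.26,-0.17,-1],[-0.14,0.58,0.02,0.01,-0.26,-0.17,-1],[-0.14,0.58,0.02,0.01,-0.26,-0.17,-1]]]' >/dev/null
python3 -m pendant '[[[-0.14,0.58,0.02,0.01,-0.26,-0.17,-1],[-0.14,0.58,0.02,0.01,-0.26,-0.17,-1],[-0.14,0.58,0.02,0.01,-0.26,-0.17,-1],[-0.14,0.58,0.02,0.01,-0.26,-0.17,-1],[-0.14,0.58,0.02,0.01,-0.26,-0.17,-1],[-0.14,0.58,0.02,0.01,-0.26,-0.17,-1],[-0.14,0.58,0.02,0.01,-0.26,-0.17,-1],[-0.14,0.58,0.02,0.01,-0.26,-0.17,-1]]]' >/dev/null
python3 -m pendant '[[[-0.14,0.58,0.02,0.01,-0.26,-0.17,-1],[-0.14,0.58,0.02,0.01,-0.26,-0.17,-1],[-0.14,0.58,0.02,0.01,-0.26,-0.17,-1],[-0.14,0.58,0.02,0.01,-0.26,-0.17,-1],[-0.14,0.58,0.02,0.01,-0.26,-0.17,-1],[-0.14,0.58,0.02,0.01,-0.26,-0.17,-1],[-0.14,0.58,0.02,0.01,-0.26,-0.17,-1],[-0.14,0.58,0.02,0.01,-0.26,-0.17,-1]]]'
python3 -m pendant '[[[0,0,0,0,0,0,-1],[0,0,0,0,0,0,-1],[0,0,0,0,0,0,-1],[0,0,0,0,0,0,-1],[0,0,0,0,0,0,-1],[0,0,0,0,0,0,-1],[0,0,0,0,0,0,-1],[0,0,0,0,0,0,-1]]]' >/dev/null
python3 -c "
from h import *
from plant import r
print(r.get_state()['joints'].round(1))
plan(deck(.061,-.115,.032),DLEAN,8)"
```

```text
time_s: 26.4
tcp_pos: [0.5669, -0.0609, 0.1092]
eef_rot: [-179.7, 10.3, -178.6]
contact_force: [0.6, -0.0, -1.9]
gripper_width: 0.06
gripper_force: 20.0
[  15.3   11.1  -31.8    4.4  -37.3 -107.2]
row x8 [-0.13  0.    0.32] [-0.01 -0.02  0.01]  at [ 0.5667 -0.062   0.1091] [-179.7   10.2 -178.6]
```

```bash
python3 -m pendant '[[[-0.13,0,0.32,-0.01,-0.02,0.01,-1],[-0.13,0,0.32,-0.01,-0.02,0.01,-1],[-0.13,0,0.32,-0.01,-0.02,0.01,-1],[-0.13,0,0.32,-0.01,-0.02,0.01,-1],[-0.13,0,0.32,-0.01,-0.02,0.01,-1],[-0.13,0,0.32,-0.01,-0.02,0.01,-1],[-0.13,0,0.32,-0.01,-0.02,0.01,-1],[-0.13,0,0.32,-0.01,-0.02,0.01,-1]]]'
python3 -m pendant '[[[0,0,0,0,0,0,-1],[0,0,0,0,0,0,-1],[0,0,0,0,0,0,-1],[0,0,0,0,0,0,-1],[0,0,0,0,0,0,-1],[0,0,0,0,0,0,-1],[0,0,0,0,0,0,-1],[0,0,0,0,0,0,-1]]]'
python3 -c "
from h import *
plan(deck(.061,-.115,.0288),DLEAN,4)
d=cap('scene'); P=cloud(d).reshape(-1,3); L=DR.inv().apply(P-DO)
m=(L[:,0]>-.02)&(L[:,0]<.16)&(L[:,1]>-.16)&(L[:,1]<-.07); q=L[m]
m2=(q[:,2]>.018)&(q[:,2]<.04); print('flask top z', np.percentile(q[m2,2],[10,50,90]).round(4),'x',np.percentile(q[m2,0],[1,99]).round(3),'y',np.percentile(q[m2,1],[2,98]).round(3))
m3=(np.abs(L[:,1]-.08)<.05)&(L[:,0]>.02)&(L[:,0]<.13); print('deck z scene',np.median(L[m3,2]))
"
```

```text
time_s: 28.0
tcp_pos: [0.5968, -0.0613, 0.062]
eef_rot: [179.9, 10.8, -178.9]
contact_force: [-0.2, 0.5, -1.2]
gripper_width: 0.0597
gripper_force: 20.0
time_s: 28.8
tcp_pos: [0.5964, -0.0613, 0.0626]
eef_rot: [179.9, 10.8, -178.9]
contact_force: [0.2, 0.2, -0.5]
gripper_width: 0.0599
gripper_force: 20.0
row x4 [-0.02  0.01  0.04] [0.01 0.   0.  ]  at [ 0.5964 -0.0613  0.0626] [ 179.9   10.8 -178.9]
flask top z [0.0218 0.0297 0.0335] x [0.027 0.137] y [-0.157 -0.075]
deck z scene 0.002105080571134543
```

```bash
python3 -m pendant '[[[-0.02,0.01,0.04,0.01,0,0,-1],[-0.02,0.01,0.04,0.01,0,0,-1],[-0.02,0.01,0.03,0.01,0,0,-1],[-0.01,0.01,0.02,0,0,0,-1],[0,0,0,0,0,0,-1],[0,0,0,0,0,0,-1],[0,0,0,0,0,0,-1],[0,0,0,0,0,0,-1]]]'
```

```text
time_s: 29.65
tcp_pos: [0.5983, -0.0605, 0.0603]
eef_rot: [180.0, 10.8, -178.9]
contact_force: [0.2, -0.0, -1.0]
gripper_width: 0.06
gripper_force: 20.0
```

```bash
python3 -m pendant '[[[-0.02,0,0.05,0,0,0,-1],[-0.02,0,0.05,0,0,0,-1],[0,0,0,0,0,0,-1],[0,0,0,0,0,0,-1],[0,0,0,0,0,0,-1],[0,0,0,0,0,0,-1],[0,0,0,0,0,0,-1],[0,0,0,0,0,0,-1]]]' | grep -E "pos|contact"
python3 -m pendant '[[[-0.01,0,0.05,0,0,0,-1],[0,0,0,0,0,0,-1],[0,0,0,0,0,0,-1],[0,0,0,0,0,0,-1],[0,0,0,0,0,0,-1],[0,0,0,0,0,0,-1],[0,0,0,0,0,0,-1],[0,0,0,0,0,0,-1]]]' | grep -E "pos|contact"
```

```text
tcp_pos: [0.599, -0.0605, 0.0593]
contact_force: [-7.1, 1.4, 10.4]
tcp_pos: [0.5992, -0.0605, 0.0591]
contact_force: [-12.2, 3.6, 20.4]
```

In contact with the deck. Releasing and retreating.

```bash
python3 -m pendant '[[[0,0,0,0,0,0,1],[0,0,0,0,0,0,1],[0,0,0,0,0,0,1],[0,0,0,0,0,0,1],[0,0,0,0,0,0,1],[0,0,0,0,0,0,1],[0,0,0,0,0,0,1],[0,0,0,0,0,0,1]]]' | grep -E "pos|contact|width"
python3 -m pendant '[[[0,0,-0.4,0,0,0,1],[0,0,-1,0,0,0,1],[0,0,-1,0,0,0,1],[0,0,-1,0,0,0,1],[0,0,-1,0,0,0,1],[0,0,-1,0,0,0,1],[0,0,-1,0,0,0,1],[0,0,-0.4,0,0,0,1]]]' | grep -E "pos|contact|width"
cat >> h.py <<'E'
def deckobj(name,ylo,yhi):
    d=cap(name); L=DR.inv().apply(cloud(d).reshape(-1,3)-DO)
    m=(L[:,0]>-.01)&(L[:,0]<.16)&(L[:,1]>ylo)&(L[:,1]<yhi)&(L[:,2]>.019)&(L[:,2]<.036); q=L[m]
    if m.sum()<20: print(name,"few",m.sum()); return
    print(name,m.sum(),"z",np.percentile(q[:,2],[10,50,90]).round(4),"rect",[np.round(v,1) for v in rect(q)])
E
python3 -c "
from h import *
deckobj('scene',-.17,-.06);deckobj('top',-.17,-.06)
P=cloud(cap('scene')).reshape(-1,3)
for c in([.426,-.184],[.437,-.0014]):
    m=(np.hypot(P[:,0]-c[0],P[:,1]-c[1])<.07)&(P[:,2]>.014)&(P[:,2]<.034);print(rect(P[m]),m.sum())
plan(fl([.4155,-.19],28.4,.11),lean(28.4),16)"
```

```text
tcp_pos: [0.5998, -0.0605, 0.0574]
contact_force: [0.1, -0.5, 0.7]
gripper_width: 0.0873
tcp_pos: [0.5749, -0.0608, 0.1939]
contact_force: [0.4, 0.7, -0.4]
gripper_width: 0.0875
scene 397 z [0.0223 0.0262 0.0297] rect [array([  72.3, -115.9]), array([ 65.2, 138.8]), np.float64(88.6)]
top 209 z [0.0205 0.0235 0.0267] rect [array([ 111.4, -108.8]), array([46.7, 57.6]), np.float64(11.0)]
((425.1978454589844, -185.85537719726562), (95.75062561035156, 50.06849670410156), 29.562746047973633) 302
((438.84356689453125, -8.28170394897461), (25.174766540527344, 76.24602508544922), 70.70391845703125) 80
row x16 [ 0.59 -0.27  0.36] [ 0.02  0.4  -0.43]  at [ 0.5743 -0.0609  0.1914] [ 180.    10.9 -179. ]
```

```bash
python3 -m pendant '[[[0.59,-0.27,0.36,0.02,0.4,-0.43,1],[0.59,-0.27,0.36,0.02,0.4,-0.43,1],[0.59,-0.27,0.36,0.02,0.4,-0.43,1],[0.59,-0.27,0.36,0.02,0.4,-0.43,1],[0.59,-0.27,0.36,0.02,0.4,-0.43,1],[0.59,-0.27,0.36,0.02,0.4,-0.43,1],[0.59,-0.27,0.36,0.02,0.4,-0.43,1],[0.59,-0.27,0.36,0.02,0.4,-0.43,1]]]' | grep -E "pos|contact"
python3 -m pendant '[[[0.59,-0.27,0.36,0.02,0.4,-0.43,1],[0.59,-0.27,0.36,0.02,0.4,-0.43,1],[0.59,-0.27,0.36,0.02,0.4,-0.43,1],[0.59,-0.27,0.36,0.02,0.4,-0.43,1],[0.59,-0.27,0.36,0.02,0.4,-0.43,1],[0.59,-0.27,0.36,0.02,0.4,-0.43,1],[0.59,-0.27,0.36,0.02,0.4,-0.43,1],[0.59,-0.27,0.36,0.02,0.4,-0.43,1]]]' | grep -E "pos|contact"
python3 -m pendant '[[[0,0,0,0,0,0,1],[0,0,0,0,0,0,1],[0,0,0,0,0,0,1],[0,0,0,0,0,0,1],[0,0,0,0,0,0,1],[0,0,0,0,0,0,1],[0,0,0,0,0,0,1],[0,0,0,0,0,0,1]]]' | grep -E "pos|rot"
python3 -c "
from h import *
for n in('scene','top'):
  P=cloud(cap(n)).reshape(-1,3); c=[.426,-.184]
  m=(np.hypot(P[:,0]-c[0],P[:,1]-c[1])<.08)&(P[:,2]>.014)&(P[:,2]<.034);print(rect(P[m]),m.sum())
deckobj('top',-.17,-.06)
plan(fl([.4155,-.19],28.4,.028),lean(28.4),8)"
```

```text
tcp_pos: [0.4908, -0.1162, 0.1245]
contact_force: [0.3, -0.2, -0.3]
tcp_pos: [0.4119, -0.1934, 0.082]
contact_force: [-0.2, -1.4, 0.1]
tcp_pos: [0.4131, -0.193, 0.0834]
eef_rot: [-179.8, -15.3, -151.7]
((425.844482421875, -187.75506591796875), (95.28359985351562, 44.79035568237305), 44.578426361083984) 195
((393.2169189453125, -188.0999755859375), (65.75628662109375, 32.94658279418945), 70.44718170166016) 64
top 748 z [0.0222 0.0252 0.0278] rect [array([  78.6, -114.3]), array([112.9,  60.4]), np.float64(1.9)]
row x8 [-0.14  0.01  0.5 ] [-0.01 -0.01 -0.  ]  at [ 0.4131 -0.193   0.0833] [-179.8  -15.3 -151.7]
```

```bash
python3 -m pendant '[[[-0.14,0.01,0.5,-0.01,-0.01,0,1],[-0.14,0.01,0.5,-0.01,-0.01,0,1],[-0.14,0.01,0.5,-0.01,-0.01,0,1],[-0.14,0.01,0.5,-0.01,-0.01,0,1],[-0.14,0.01,0.5,0,0,0,1],[-0.14,0.01,0.5,0,0,0,1],[-0.14,0.01,0.5,0,0,0,1],[-0.14,0.01,0.49,0,0,0,1]]]' | grep -E "pos|contact"
python3 -m pendant '[[[0,0,0,0,0,0,-1],[0,0,0,0,0,0,-1],[0,0,0,0,0,0,-1],[0,0,0,0,0,0,-1],[0,0,0,0,0,0,-1],[0,0,0,0,0,0,-1],[0,0,0,0,0,0,-1],[0,0,0,0,0,0,-1]]]' 20
python3 -m pendant '[[[0.08,0,-0.29,0,0,0,-1],[0.2,0,-0.77,0,0,0,-1],[0.26,0,-0.97,0,0,0,-1],[0.26,0,-0.97,0,0,0,-1],[0.26,0,-0.97,0,0,0,-1],[0.26,0,-0.97,0,0,0,-1],[0.2,0,-0.77,0,0,0,-1],[0,0,0,0,0,0,-1]]]'
python3 -c "
from h import *
plan(deck(.045,0,.09),DLEAN,16)"
```

```text
tcp_pos: [0.4129, -0.1914, -0.0005]
contact_force: [0.3, 0.0, 0.5]
time_s: 37.15
tcp_pos: [0.413, -0.1914, 0.0005]
eef_rot: [-180.0, -15.2, -151.7]
contact_force: [0.0, 1.9, 1.3]
gripper_width: 0.0442
gripper_force: 19.9
time_s: 37.95
tcp_pos: [0.4148, -0.1911, 0.1209]
eef_rot: [-179.8, -14.9, -151.7]
contact_force: [1.3, -0.2, -1.1]
gripper_width: 0.0441
gripper_force: 19.9
row x16 [-0.64  0.63 -0.  ] [-0.02 -0.39  0.43]  at [ 0.4148 -0.1911  0.1209] [-179.8  -14.9 -151.7]
```

```bash
python3 -m pendant '[[[-0.64,0.63,0,-0.02,-0.39,0.43,-1],[-0.64,0.63,0,-0.02,-0.39,0.43,-1],[-0.64,0.63,0,-0.02,-0.39,0.43,-1],[-0.64,0.63,0,-0.02,-0.39,0.43,-1],[-0.64,0.63,0,-0.02,-0.39,0.43,-1],[-0.64,0.63,0,-0.02,-0.39,0.43,-1],[-0.64,0.63,0,-0.02,-0.39,0.43,-1],[-0.64,0.63,0,-0.02,-0.39,0.43,-1]]]' | grep -E "pos|contact"
python3 -m pendant '[[[-0.64,0.63,0,-0.02,-0.39,0.43,-1],[-0.64,0.63,0,-0.02,-0.39,0.43,-1],[-0.64,0.63,0,-0.02,-0.39,0.43,-1],[-0.64,0.63,0,-0.02,-0.39,0.43,-1],[-0.64,0.63,0,-0.02,-0.39,0.43,-1],[-0.64,0.63,0,-0.02,-0.39,0.43,-1],[-0.64,0.63,0,-0.02,-0.39,0.43,-1],[-0.64,0.63,0,-0.02,-0.39,0.43,-1]]]' | grep -E "pos|contact"
python3 -m pendant '[[[0,0,0,0,0,0,-1],[0,0,0,0,0,0,-1],[0,0,0,0,0,0,-1],[0,0,0,0,0,0,-1],[0,0,0,0,0,0,-1],[0,0,0,0,0,0,-1],[0,0,0,0,0,0,-1],[0,0,0,0,0,0,-1]]]' | grep -E "pos|rot"
python3 -c "
from h import *
plan(deck(.0445,0,.0285),DLEAN,8)"
```

```text
tcp_pos: [0.4679, -0.0595, 0.0993]
contact_force: [-0.1, 0.9, -0.6]
tcp_pos: [0.5535, 0.0551, 0.1031]
contact_force: [0.5, -0.2, 0.3]
tcp_pos: [0.5537, 0.0546, 0.1037]
eef_rot: [179.9, 10.3, -179.0]
row x8 [-0.11 -0.01  0.35] [ 0.   -0.02 -0.  ]  at [0.5537 0.0546 0.1037] [ 179.9   10.3 -179. ]
```

```bash
python3 -m pendant '[[[-0.11,-0.01,0.35,0,-0.02,0,-1],[-0.11,-0.01,0.35,0,-0.02,0,-1],[-0.11,-0.01,0.35,0,-0.02,0,-1],[-0.11,-0.01,0.35,0,-0.02,0,-1],[-0.11,-0.01,0.35,0,-0.02,0,-1],[-0.11,-0.01,0.35,0,-0.02,0,-1],[-0.11,-0.01,0.35,0,-0.02,0,-1],[-0.11,-0.01,0.35,0,-0.02,0,-1]]]' | grep -E "pos|contact"
python3 -m pendant '[[[0,0,0,0,0,0,-1],[0,0,0,0,0,0,-1],[0,0,0,0,0,0,-1],[0,0,0,0,0,0,-1],[0,0,0,0,0,0,-1],[0,0,0,0,0,0,-1],[0,0,0,0,0,0,-1],[0,0,0,0,0,0,-1]]]' | grep -E "pos|contact|rot"
python3 -c "
from h import *
plan(deck(.0445,0,.026),DLEAN,4)"
```

```text
tcp_pos: [0.5816, 0.0536, 0.0512]
contact_force: [0.2, -0.2, -0.7]
tcp_pos: [0.5813, 0.0536, 0.0519]
eef_rot: [179.9, 10.9, -179.0]
contact_force: [0.2, -0.4, -1.1]
row x4 [-0.01  0.    0.02] [ 0.    0.01 -0.  ]  at [0.5813 0.0536 0.0519] [ 179.9   10.9 -179. ]
```

```bash
python3 -m pendant '[[[-0.01,0,0.04,0,0.01,0,-1],[-0.01,0,0.04,0,0.01,0,-1],[0,0,0,0,0,0,-1],[0,0,0,0,0,0,-1],[0,0,0,0,0,0,-1],[0,0,0,0,0,0,-1],[0,0,0,0,0,0,-1],[0,0,0,0,0,0,-1]]]' | grep -E "pos|contact"
python3 -m pendant '[[[-0.01,0,0.04,0,0,0,-1],[0,0,0,0,0,0,-1],[0,0,0,0,0,0,-1],[0,0,0,0,0,0,-1],[0,0,0,0,0,0,-1],[0,0,0,0,0,0,-1],[0,0,0,0,0,0,-1],[0,0,0,0,0,0,-1]]]' | grep -E "pos|contact"
```

```text
tcp_pos: [0.5819, 0.0537, 0.0505]
contact_force: [-5.6, 1.3, 5.5]
tcp_pos: [0.582, 0.0536, 0.0505]
contact_force: [-9.7, 2.5, 14.7]
```

```bash
python3 -m pendant '[[[0,0,0,0,0,0,1],[0,0,0,0,0,0,1],[0,0,0,0,0,0,1],[0,0,0,0,0,0,1],[0,0,0,0,0,0,1],[0,0,0,0,0,0,1],[0,0,0,0,0,0,1],[0,0,0,0,0,0,1]]]' | grep -E "pos|contact|width"
python3 -m pendant '[[[0,0,-0.4,0,0,0,1],[0,0,-1,0,0,0,1],[0,0,-1,0,0,0,1],[0,0,-1,0,0,0,1],[0,0,-1,0,0,0,1],[0,0,-1,0,0,0,1],[0,0,-1,0,0,0,1],[0,0,-0.4,0,0,0,1]]]' | grep -E "pos|contact|width"
python3 -c "
from h import *
deckobj('scene',-.17,-.06);deckobj('scene',-.05,.05)
for n in('scene','top'):
  P=cloud(cap(n)).reshape(-1,3); c=[.437,-.0014]
  m=(np.hypot(P[:,0]-c[0],P[:,1]-c[1])<.07)&(P[:,2]>.013)&(P[:,2]<.034);print(n,rect(P[m]),m.sum(),np.median(P[m],axis=0).round(4))
plan(fl([.4266,.004],-26.8,.11),lean(-26.8),8)"
```

```text
tcp_pos: [0.5823, 0.0536, 0.0496]
contact_force: [-0.7, -0.4, 3.7]
gripper_width: 0.0873
tcp_pos: [0.5573, 0.0534, 0.1855]
contact_force: [-0.1, 0.5, -0.4]
gripper_width: 0.0878
scene 400 z [0.0223 0.0263 0.0298] rect [array([  70.8, -113.6]), array([137.7,  66.7]), np.float64(1.4)]
scene 204 z [0.0214 0.026  0.0299] rect [array([48.2, -0. ]), array([102.3,  56.2]), np.float64(9.1)]
scene ((439.86199951171875, 1.0807418823242188), (43.152713775634766, 87.74330139160156), 72.25918579101562) 179 [ 0.4338 -0.0051  0.0252]
top ((437.1893310546875, -1.4278144836425781), (35.15198516845703, 75.34270477294922), 63.10643005371094) 318 [0.4317 0.0006 0.0252]
row x8 [ 0.76 -0.48  0.62] [-0.03  0.79  0.88]  at [0.5564 0.053  0.1825] [ 179.9   10.8 -179. ]
```

```bash
python3 -m pendant '[[[0.76,-0.48,0.62,-0.03,0.79,0.88,1],[0.76,-0.48,0.62,-0.03,0.79,0.88,1],[0.76,-0.48,0.62,-0.03,0.79,0.88,1],[0.76,-0.48,0.62,-0.03,0.79,0.88,1],[0.76,-0.48,0.62,-0.03,0.79,0.88,1],[0.76,-0.48,0.62,-0.03,0.79,0.88,1],[0.76,-0.48,0.62,-0.03,0.79,0.88,1],[0.76,-0.48,0.62,-0.03,0.79,0.88,1]]]' | grep -E "pos|contact"
python3 -m pendant '[[[0,0,0,0,0,0,1],[0,0,0,0,0,0,1],[0,0,0,0,0,0,1],[0,0,0,0,0,0,1],[0,0,0,0,0,0,1],[0,0,0,0,0,0,1],[0,0,0,0,0,0,1],[0,0,0,0,0,0,1]]]' | grep -E "pos|rot"
python3 -c "
from h import *
plan(fl([.4266,.0035],-26.8,.029),lean(-26.8),8)"
```

```text
tcp_pos: [0.4234, 0.005, 0.0827]
contact_force: [-0.1, -0.1, -0.3]
tcp_pos: [0.4248, 0.0054, 0.0844]
eef_rot: [180.0, -15.0, 153.1]
row x8 [-0.13 -0.01  0.5 ] [ 0.  0. -0.]  at [0.4248 0.0054 0.0844] [180.  -15.  153.1]
```

```bash
python3 -m pendant '[[[-0.13,-0.01,0.5,0,0,0,1],[-0.13,-0.01,0.5,0,0,0,1],[-0.13,-0.01,0.5,0,0,0,1],[-0.13,-0.01,0.5,0,0,0,1],[-0.13,-0.01,0.5,0,0,0,1],[-0.13,-0.01,0.5,0,0,0,1],[-0.13,-0.01,0.5,0,0,0,1],[-0.13,-0.01,0.5,0,0,0,1]]]' | grep -E "pos|contact"
python3 -m pendant '[[[0,0,0,0,0,0,-1],[0,0,0,0,0,0,-1],[0,0,0,0,0,0,-1],[0,0,0,0,0,0,-1],[0,0,0,0,0,0,-1],[0,0,0,0,0,0,-1],[0,0,0,0,0,0,-1],[0,0,0,0,0,0,-1]]]' 20
python3 -m pendant '[[[0.08,0,-0.29,0,0,0,-1],[0.2,0,-0.77,0,0,0,-1],[0.26,0,-0.97,0,0,0,-1],[0.26,0,-0.97,0,0,0,-1],[0.26,0,-0.97,0,0,0,-1],[0.26,0,-0.97,0,0,0,-1],[0.2,0,-0.77,0,0,0,-1],[0,0,0,0,0,0,-1]]]'
python3 -c "
from h import *
plan(deck(.036,.115,.09),DLEAN,16)"
```

```text
tcp_pos: [0.4236, 0.0042, 0.0007]
contact_force: [0.5, 0.7, 1.0]
time_s: 48.55
tcp_pos: [0.4237, 0.0042, 0.0018]
eef_rot: [180.0, -15.0, 153.1]
contact_force: [0.3, 0.8, 1.4]
gripper_width: 0.0357
gripper_force: 20.0
time_s: 49.35
tcp_pos: [0.425, 0.0042, 0.1221]
eef_rot: [179.8, -14.8, 153.1]
contact_force: [0.5, 0.2, -1.0]
gripper_width: 0.0358
gripper_force: 20.0
row x16 [-0.25  0.59  0.06] [ 0.02 -0.39 -0.44]  at [0.425  0.0042 0.1221] [179.8 -14.8 153.1]
```

```bash
python3 -m pendant '[[[-0.25,0.59,0.06,0.02,-0.39,-0.44,-1],[-0.25,0.59,0.06,0.02,-0.39,-0.44,-1],[-0.25,0.59,0.06,0.02,-0.39,-0.44,-1],[-0.25,0.59,0.06,0.02,-0.39,-0.44,-1],[-0.25,0.59,0.06,0.02,-0.39,-0.44,-1],[-0.25,0.59,0.06,0.02,-0.39,-0.44,-1],[-0.25,0.59,0.06,0.02,-0.39,-0.44,-1],[-0.25,0.59,0.06,0.02,-0.39,-0.44,-1]]]' | grep -E "pos|contact"
python3 -m pendant '[[[-0.25,0.59,0.06,0.02,-0.39,-0.44,-1],[-0.25,0.59,0.06,0.02,-0.39,-0.44,-1],[-0.25,0.59,0.06,0.02,-0.39,-0.44,-1],[-0.25,0.59,0.06,0.02,-0.39,-0.44,-1],[-0.25,0.59,0.06,0.02,-0.39,-0.44,-1],[-0.25,0.59,0.06,0.02,-0.39,-0.44,-1],[-0.25,0.59,0.06,0.02,-0.39,-0.44,-1],[-0.25,0.59,0.06,0.02,-0.39,-0.44,-1]]]' | grep -E "pos|contact"
python3 -m pendant '[[[0,0,0,0,0,0,-1],[0,0,0,0,0,0,-1],[0,0,0,0,0,0,-1],[0,0,0,0,0,0,-1],[0,0,0,0,0,0,-1],[0,0,0,0,0,0,-1],[0,0,0,0,0,0,-1],[0,0,0,0,0,0,-1]]]' | grep -E "pos|rot"
python3 -c "
from h import *
plan(deck(.036,.115,.0295),DLEAN,8)"
```

```text
tcp_pos: [0.4923, 0.0792, 0.1047]
contact_force: [-0.5, -0.1, -0.8]
tcp_pos: [0.5435, 0.1682, 0.0992]
contact_force: [0.5, -0.5, -2.0]
tcp_pos: [0.5438, 0.1678, 0.0998]
eef_rot: [-179.8, 10.5, -179.0]
row x8 [-0.11  0.    0.34] [-0.01 -0.01 -0.  ]  at [0.5438 0.1678 0.0998] [-179.8   10.5 -179. ]
```

```bash
python3 -m pendant '[[[-0.11,0,0.34,-0.01,-0.01,0,-1],[-0.11,0,0.34,-0.01,-0.01,0,-1],[-0.11,0,0.34,-0.01,-0.01,0,-1],[-0.11,0,0.34,-0.01,-0.01,0,-1],[-0.11,0,0.34,-0.01,-0.01,0,-1],[-0.11,0,0.34,-0.01,-0.01,0,-1],[-0.11,0,0.34,-0.01,-0.01,0,-1],[-0.11,0,0.34,-0.01,-0.01,0,-1]]]' | grep -E "pos|contact"
python3 -m pendant '[[[0,0,0,0,0,0,-1],[0,0,0,0,0,0,-1],[0,0,0,0,0,0,-1],[-0.01,0,0.04,0,0,0,-1],[-0.01,0,0.04,0,0,0,-1],[0,0,0,0,0,0,-1],[0,0,0,0,0,0,-1],[0,0,0,0,0,0,-1]]]' | grep -E "pos|contact|rot"
python3 -m pendant '[[[-0.01,0,0.04,0,0,0,-1],[0,0,0,0,0,0,-1],[0,0,0,0,0,0,-1],[0,0,0,0,0,0,-1],[0,0,0,0,0,0,-1],[0,0,0,0,0,0,-1],[0,0,0,0,0,0,-1],[0,0,0,0,0,0,-1]]]' | grep -E "pos|contact|rot"
```

```text
tcp_pos: [0.5714, 0.1683, 0.049]
contact_force: [0.2, -0.5, -0.7]
tcp_pos: [0.5718, 0.1685, 0.0483]
eef_rot: [179.8, 10.8, -178.9]
contact_force: [-2.7, 0.5, 4.5]
tcp_pos: [0.5719, 0.1685, 0.0483]
eef_rot: [179.8, 10.8, -178.9]
contact_force: [-10.7, 1.2, 14.1]
```

Contact again. I'll release, retreat, check the flasks on the rack and re-measure the scanner.

```bash
python3 -m pendant '[[[0,0,0,0,0,0,1],[0,0,0,0,0,0,1],[0,0,0,0,0,0,1],[0,0,0,0,0,0,1],[0,0,0,0,0,0,1],[0,0,0,0,0,0,1],[0,0,0,0,0,0,1],[0,0,0,0,0,0,1]]]' | grep -E "pos|contact|width"
python3 -m pendant '[[[0,0,-0.4,0,0,0,1],[0,0,-1,0,0,0,1],[0.2,0.2,-1,0,0,0,1],[0.5,0.4,-1,0,0,0,1],[1,0.6,-1,0,0,0,1],[1,0.6,-1,0,0,0,1],[1,0.6,-1,0,0,0,1],[1,0.6,-0.4,0,0,0,1]]]' | grep -E "pos|contact|width"
python3 -m pendant '[[[1,0.6,0,0,0,0,1],[1,0.6,0,0,0,0,1],[1,0.6,0,0,0,0,1],[1,0.6,0,0,0,0,1],[0,0,0,0,0,0,1],[0,0,0,0,0,0,1],[0,0,0,0,0,0,1],[0,0,0,0,0,0,1]]]' | grep -E "pos|contact|width"
python3 - <<'E'
from h import *
for a,b in((-.17,-.06),(-.05,.05),(.08,.15)): deckobj('scene',a,b);deckobj('top',a,b)
for n in('top','scene'):
    d=cap(n); X=cloud(d); print(n)
    m=((X[...,1]>.25)&(X[...,1]<.47)&(X[...,0]>.3)&(X[...,0]<.6)&(X[...,2]>.095)&(X[...,2]<.12)).astype(np.uint8)
    k,l,s,c=cv2.connectedComponentsWithStats(m)
    for i in range(1,k):
        if s[i,4]<100: continue
        P=X[l==i]; g=P[:,2]>.107; print(s[i],rect(P)); 
        Q=P[(P[:,0]<.46)&(P[:,2]<.108)]
        if len(Q)>50: 
            t=np.array([np.r_[x,np.percentile(Q[np.abs(Q[:,0]-x)<.006][:,1],[3,50,97])] for x in np.arange(.36,.455,.018)]); print(t.round(4).tolist(), np.median(Q[:,2]))
f=cap('top')['frame'][140:300,90:340]; cv2.imwrite('pics/rack.png',cv2.resize(f,(750,480),interpolation=2))
E
```

```text
tcp_pos: [0.5721, 0.1683, 0.0473]
contact_force: [0.0, -0.5, -0.4]
gripper_width: 0.0875
tcp_pos: [0.4528, 0.2268, 0.166]
contact_force: [0.5, 0.5, -0.4]
gripper_width: 0.0875
tcp_pos: [0.3742, 0.2721, 0.1489]
contact_force: [-0.2, 0.1, 1.1]
gripper_width: 0.0876
scene 403 z [0.0222 0.0263 0.0296] rect [array([  71.6, -115.6]), array([ 64.9, 137.2]), np.float64(89.0)]
top 915 z [0.0218 0.0249 0.0279] rect [array([  70.3, -114.3]), array([130.,  60.]), np.float64(0.2)]
scene 201 z [0.0212 0.0263 0.0295] rect [array([48.4,  1.5]), array([103.6,  59.2]), np.float64(14.2)]
top 476 z [0.0218 0.0252 0.0281] rect [array([48.4, -0.5]), array([48. , 95.7]), np.float64(86.5)]
scene 136 z [0.0211 0.027  0.0299] rect [array([ 43. , 108.6]), array([42.7, 88. ]), np.float64(79.0)]
top 288 z [0.0215 0.0251 0.0279] rect [array([ 43.2, 114.3]), array([76.8, 33.2]), np.float64(1.8)]
top
[114 220  25  56 915] ((456.5549621582031, 374.7048034667969), (59.46709060668945, 140.3878936767578), 87.26100158691406)Traceback (most recent call last):
  File "<stdin>", line 12, in <module>
    return _quantile_unchecked(
        a, q, axis, out, overwrite_input, method, keepdims, weights)
    return _ureduce(a,
                    func=_quantile_ureduce_func,
    ...<5 lines>...
                    overwrite_input=overwrite_input,
                    method=method)
    r = func(a, **kwargs)
    result = _quantile(arr,
                       quantiles=q,
    ...<2 lines>...
                       out=out,
                       weights=wgt)
    slices_having_nans = np.isnan(arr[-1, ...])
                                  ~~~^^^^^^^^^
IndexError: index -1 is out of bounds for axis 0 with size 0
```

```bash
cat >> h.py <<'E'
SL=Ro.from_euler("y",-15,degrees=True)
SDOCK=(Ro.from_euler("z",-3.3,degrees=True)*SL*F).as_euler("xyz",degrees=True)
SO=np.array([.426,.376,.094])
E
python3 -c "
from h import *
from plant import r
print(r.get_state()['joints'].round(1))
plan(SO+[0,0,.09],SDOCK,8)"
```

```text
[  69.    -1.4  -43.7   14.3  -44.4 -167.9]
row x8 [-0.36  0.65  0.03] [ 0.03 -0.13  0.13]  at [0.3739 0.2722 0.1486] [ 179.9   10.8 -179. ]
```

Joint 6 is at −168°, so I'll turn the gripper half round (a free symmetry) by raising the yaw before taking the scanner.

```bash
cat >> h.py <<'E'
Z180=Ro.from_euler("z",180,degrees=True)
SDOCK=(Ro.from_euler("z",-3.3,degrees=True)*SL*Z180*F).as_euler("xyz",degrees=True)
SSCAN=(DR*LEAN*F).as_euler("xyz",degrees=True)
E
python3 -c "
from h import *
plan([.40,.32,.22],SDOCK,48)"
```

```text
row x48 [-0.08 -0.06 -0.04] [ 0.03  0.01 -0.91]  at [0.3739 0.2722 0.1486] [ 179.9   10.8 -179. ]
```

```bash
python3 -m pendant '[[[0,0,-0.3,0.03,0.01,-0.91,1],[0,0,-0.3,0.03,0.01,-0.91,1],[0,0,-0.3,0.03,0.01,-0.91,1],[0,0,-0.3,0.03,0.01,-0.91,1],[0,0,-0.3,0.03,0.01,-0.91,1],[0,0,-0.3,0.03,0.01,-0.91,1],[0,0,-0.3,0.03,0.01,-0.91,1],[0,0,-0.3,0.03,0.01,-0.91,1]]]' |grep -E "pos|rot"
python3 -m pendant '[[[0,0,0,0.03,0.01,-0.91,1],[0,0,0,0.03,0.01,-0.91,1],[0,0,0,0.03,0.01,-0.91,1],[0,0,0,0.03,0.01,-0.91,1],[0,0,0,0.03,0.01,-0.91,1],[0,0,0,0.03,0.01,-0.91,1],[0,0,0,0.03,0.01,-0.91,1],[0,0,0,0.03,0.01,-0.91,1]]]' >/dev/null
python3 -m pendant '[[[0,0,0,0.03,0.01,-0.91,1],[0,0,0,0.03,0.01,-0.91,1],[0,0,0,0.03,0.01,-0.91,1],[0,0,0,0.03,0.01,-0.91,1],[0,0,0,0.03,0.01,-0.91,1],[0,0,0,0.03,0.01,-0.91,1],[0,0,0,0.03,0.01,-0.91,1],[0,0,0,0.03,0.01,-0.91,1]]]' >/dev/null
python3 -m pendant '[[[0,0,0,0.03,0.01,-0.91,1],[0,0,0,0.03,0.01,-0.91,1],[0,0,0,0.03,0.01,-0.91,1],[0,0,0,0.03,0.01,-0.91,1],[0,0,0,0.03,0.01,-0.91,1],[0,0,0,0.03,0.01,-0.91,1],[0,0,0,0.03,0.01,-0.91,1],[0,0,0,0.03,0.01,-0.91,1]]]' >/dev/null
python3 -m pendant '[[[0,0,0,0.03,0.01,-0.91,1],[0,0,0,0.03,0.01,-0.91,1],[0,0,0,0.03,0.01,-0.91,1],[0,0,0,0.03,0.01,-0.91,1],[0,0,0,0.03,0.01,-0.91,1],[0,0,0,0.03,0.01,-0.91,1],[0,0,0,0.03,0.01,-0.91,1],[0,0,0,0.03,0.01,-0.91,1]]]' >/dev/null
python3 -m pendant '[[[0,0,0,0.03,0.01,-0.91,1],[0,0,0,0.03,0.01,-0.91,1],[0,0,0,0.03,0.01,-0.91,1],[0,0,0,0.03,0.01,-0.91,1],[0,0,0,0.03,0.01,-0.91,1],[0,0,0,0.03,0.01,-0.91,1],[0,0,0,0.03,0.01,-0.91,1],[0,0,0,0.03,0.01,-0.91,1]]]' |grep -E "pos|rot"
python3 - <<'E'
from h import *
from plant import r
print(r.get_state()['joints'].round(1))
plan(SO+[0,0,.09],SDOCK,8)
for a,b in((-.17,-.06),(-.05,.05),(.08,.15)): deckobj('top',a,b)
d=cap('scene'); X=cloud(d)
m=((X[...,1]>.25)&(X[...,1]<.47)&(X[...,0]>.3)&(X[...,0]<.6)&(X[...,2]>.09)&(X[...,2]<.12)).astype(np.uint8)
k,l,s,c=cv2.connectedComponentsWithStats(m)
for i in range(1,k):
    if s[i,4]>100: print(s[i],rect(X[l==i]))
f=cap('top')['frame'][140:300,90:340]; cv2.imwrite('pics/rack.png',cv2.resize(f,(750,480),interpolation=2))
E
```

```text
tcp_pos: [0.3648, 0.2724, 0.196]
eef_rot: [-174.0, 8.9, -149.3]
tcp_pos: [0.3648, 0.2724, 0.1958]
eef_rot: [-180.0, -14.5, -4.1]
[ 74.   -6.  -43.3  18.4 -51.2   0.5]
row x8 [ 0.31 -0.67  0.33] [ 0.01  0.01 -0.02]  at [0.3648 0.2724 0.1958] [-180.   -14.5   -4.1]
top 907 z [0.0223 0.0253 0.028 ] rect [array([  69.8, -114.3]), array([ 60. , 131.3]), np.float64(89.9)]
top 476 z [0.0214 0.0249 0.0279] rect [array([49.1,  0.3]), array([94.9, 43.6]), np.float64(1.0)]
top 287 z [0.0211 0.025  0.0283] rect [array([ 43.7, 114.6]), array([77.7, 34.3]), np.float64(1.7)]
[300 112  46  31 512] ((431.8716125488281, 371.8786926269531), (193.1519775390625, 71.29388427734375), 0.9456506967544556)
```

View pics/rack.png

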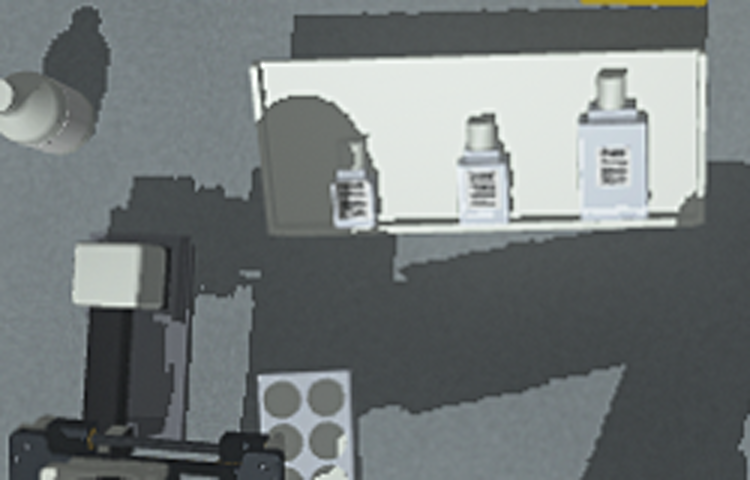

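All three flasks lie on the rack with feet at the lip (y≈225) and caps up the slope: mini (352,200), small (482,185), large (612,165). The scanner's head is at (110,275) with the handle below it. Next is the hover over the handle.

```bash
python3 -m pendant '[[[0.31,-0.67,0.33,0.01,0.01,-0.02,1],[0.31,-0.67,0.33,0.01,0.01,-0.02,1],[0.31,-0.67,0.33,0.01,0.01,-0.02,1],[0.31,-0.67,0.33,0.01,0.01,-0.02,1],[0.31,-0.67,0.33,0.01,0.01,-0.02,1],[0.31,-0.67,0.33,0.01,0.01,-0.02,1],[0.31,-0.67,0.33,0.01,0.01,-0.02,1],[0.31,-0.67,0.33,0.01,0.01,-0.02,1]]]' |grep -E "pos|rot"
python3 -m pendant '[[[0,0,0,0,0,0,1],[0,0,0,0,0,0,1],[0,0,0,0,0,0,1],[0,0,0,0,0,0,1],[0,0,0,0,0,0,1],[0,0,0,0,0,0,1],[0,0,0,0,0,0,1],[0,0,0,0,0,0,1]]]' |grep -E "pos|rot"
python3 -c "
from h import *
plan(SO,SDOCK,8)
f=cap('top')['frame'][190:320,70:220]; g=cap('scene')['frame'][60:190,250:400]
cv2.imwrite('pics/hov.png',cv2.resize(np.hstack([f,g]),(780,338),interpolation=2))"
```

```text
tcp_pos: [0.4338, 0.3758, 0.1572]
eef_rot: [-179.8, -14.9, -3.7]
tcp_pos: [0.4334, 0.3752, 0.1577]
eef_rot: [-179.8, -14.9, -3.6]
row x8 [-0.15 -0.    0.55] [-0.    0.   -0.01]  at [0.4334 0.3752 0.1577] [-179.8  -14.9   -3.6]
```

View pics/hov.png

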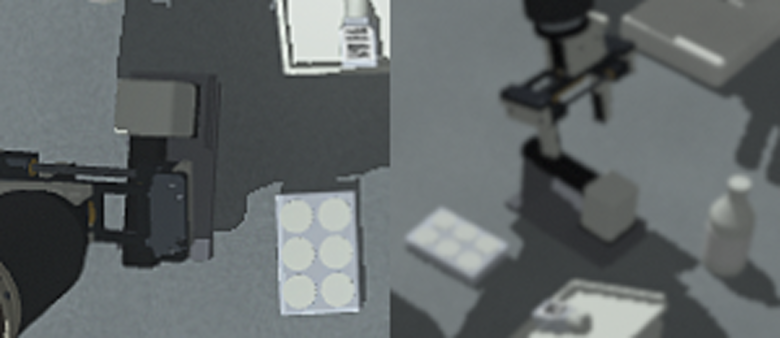

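The open fingers straddle the handle in both views: (145,190) in the left crop and (550–600,110) in the right. Descending.

```bash
python3 -m pendant '[[[-0.15,0,0.55,0,0,0,1],[-0.15,0,0.55,0,0,0,1],[-0.15,0,0.55,0,0,0,1],[-0.15,0,0.55,0,0,0,1],[-0.15,0,0.55,0,0,0,1],[-0.15,0,0.55,0,0,0,1],[-0.15,0,0.55,0,0,0,1],[-0.15,0,0.55,0,0,0,1]]]' |grep -E "pos|rot|contact"
python3 -m pendant '[[[0,0,0,0,0,0,-1],[0,0,0,0,0,0,-1],[0,0,0,0,0,0,-1],[0,0,0,0,0,0,-1],[0,0,0,0,0,0,-1],[0,0,0,0,0,0,-1],[0,0,0,0,0,0,-1],[0,0,0,0,0,0,-1]]]' 40
python3 -m pendant '[[[0,0,0,0,0,0,-1],[0,0,0,0,0,0,-1],[0,0,0,0,0,0,-1],[0,0,0,0,0,0,-1],[0,0,0,0,0,0,-1],[0,0,0,0,0,0,-1],[0,0,0,0,0,0,-1],[0,0,0,0,0,0,-1]]]'
```

```text
tcp_pos: [0.4323, 0.375, 0.0645]
eef_rot: [-179.9, -14.8, -3.6]
contact_force: [0.2, -0.2, 0.7]
time_s: 65.25
tcp_pos: [0.4328, 0.3759, 0.0665]
eef_rot: [-179.7, -14.9, -3.6]
contact_force: [0.3, 0.6, 0.4]
gripper_width: 0.0316
gripper_force: 39.8
time_s: 66.05
tcp_pos: [0.4328, 0.376, 0.0665]
eef_rot: [-179.8, -14.9, -3.6]
contact_force: [-2.1, 1.5, 4.0]
gripper_width: 0.0318
gripper_force: 39.8
```

The scanner is gripped at 31.8 mm opening. Its home pose reads (0.4328, 0.376, 0.0665) with rotation (−179.8, −14.9, −3.6). I'll lift straight up and then turn it half round in the air.

```bash
cat >> h.py <<'E'
def scanpose(x,y,dist=.10):
    Rs=DR*Z180; L=deck(x,y,.0255)
    o=L+Rs.apply([0,0,dist])-Rs.apply([.0725,0,-.07])
    return o-Rs.apply([.0004,0,-.0035])
E
python3 -m pendant '[[[0.05,0,-0.18,0,0,0,-1],[0.08,0,-0.3,0,0,0,-1],[0.13,0,-0.48,0,0,0,-1],[0.26,0,-0.96,0,0,0,-1],[0.26,0,-0.96,0,0,0,-1],[0.26,0,-0.96,0,0,0,-1],[0.26,0,-0.96,0,0,0,-1],[0.26,0,-0.96,0,0,0,-1]]]' |grep -E "pos|rot|contact|width"
python3 -m pendant '[[[0.26,0,-0.96,0,0,0,-1],[0.26,0,-0.96,0,0,0,-1],[0.26,0,-0.96,0,0,0,-1],[0.26,0,-0.96,0,0,0,-1],[0,0,0,0,0,0,-1],[0,0,0,0,0,0,-1],[0,0,0,0,0,0,-1],[0,0,0,0,0,0,-1]]]' |grep -E "pos|rot|contact|width"
python3 -c "
from h import *
from plant import r
s=r.get_state();print(s['joints'].round(1))
p=s['tcp_pos'];R=Ro.from_euler('xyz',s['eef_rot'],degrees=True)
plan(p-Ro.from_euler('xyz',SSCAN,degrees=True).apply([0,0,.028]),SSCAN,48)
P=scanpose(.031,.1145);print(P,SSCAN)
d=cap('scene');cv2.imwrite('pics/lift.png',d['frame'][40:200,220:420].repeat(3,0).repeat(3,1))"
```

```text
tcp_pos: [0.4329, 0.3747, 0.187]
eef_rot: [-179.8, -14.8, -3.6]
contact_force: [0.1, 0.0, -2.6]
gripper_width: 0.0322
tcp_pos: [0.4334, 0.3742, 0.2641]
eef_rot: [-179.9, -14.8, -3.6]
contact_force: [-0.0, -0.4, -2.7]
gripper_width: 0.0317
[ 69.7   3.5 -24.2  16.6 -59.    8.5]
row x48 [ 0. -0.  0.] [-0.03 -0.01  0.91]  at [0.4334 0.3742 0.2641] [-179.9  -14.8   -3.6]
[0.55359893 0.16800902 0.25938189] [-180.           10.78310078 -178.95      ]
```

View pics/lift.png

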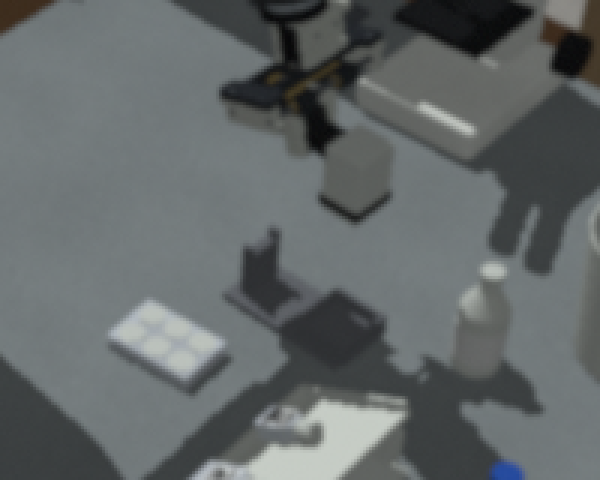

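The scanner hangs level in the gripper (head at (357,175)) and the empty dock is at (310,310). Turning half round.

```bash
python3 -m pendant '[[[0,0,0,-0.03,-0.01,0.91,-1],[0,0,0,-0.03,-0.01,0.91,-1],[0,0,0,-0.03,-0.01,0.91,-1],[0,0,0,-0.03,-0.01,0.91,-1],[0,0,0,-0.03,-0.01,0.91,-1],[0,0,0,-0.03,-0.01,0.91,-1],[0,0,0,-0.03,-0.01,0.91,-1],[0,0,0,-0.03,-0.01,0.91,-1]]]' |grep -E "pos|rot"
python3 -m pendant '[[[0,0,0,-0.03,-0.01,0.91,-1],[0,0,0,-0.03,-0.01,0.91,-1],[0,0,0,-0.03,-0.01,0.91,-1],[0,0,0,-0.03,-0.01,0.91,-1],[0,0,0,-0.03,-0.01,0.91,-1],[0,0,0,-0.03,-0.01,0.91,-1],[0,0,0,-0.03,-0.01,0.91,-1],[0,0,0,-0.03,-0.01,0.91,-1]]]' >/dev/null
python3 -m pendant '[[[0,0,0,-0.03,-0.01,0.91,-1],[0,0,0,-0.03,-0.01,0.91,-1],[0,0,0,-0.03,-0.01,0.91,-1],[0,0,0,-0.03,-0.01,0.91,-1],[0,0,0,-0.03,-0.01,0.91,-1],[0,0,0,-0.03,-0.01,0.91,-1],[0,0,0,-0.03,-0.01,0.91,-1],[0,0,0,-0.03,-0.01,0.91,-1]]]' >/dev/null
python3 -m pendant '[[[0,0,0,-0.03,-0.01,0.91,-1],[0,0,0,-0.03,-0.01,0.91,-1],[0,0,0,-0.03,-0.01,0.91,-1],[0,0,0,-0.03,-0.01,0.91,-1],[0,0,0,-0.03,-0.01,0.91,-1],[0,0,0,-0.03,-0.01,0.91,-1],[0,0,0,-0.03,-0.01,0.91,-1],[0,0,0,-0.03,-0.01,0.91,-1]]]' |grep -E "pos|rot"
python3 -c "
from h import *
from plant import r
print(r.get_state()['joints'].round(1))
plan(scanpose(.031,.1145),SSCAN,16)"
```

```text
tcp_pos: [0.4336, 0.3746, 0.2646]
eef_rot: [-173.5, -12.8, -33.7]
tcp_pos: [0.4337, 0.3746, 0.2646]
eef_rot: [-169.4, 4.6, -119.9]
[  67.9    5.   -20.2   12.6  -62.2 -103.9]
row x16 [ 0.04 -0.77  0.18] [-0.03 -0.    0.92]  at [0.4337 0.3746 0.2646] [-169.4    4.6 -119.9]
```

```bash
python3 -m pendant '[[[0.04,-0.77,0.18,-0.03,0,0.92,-1],[0.04,-0.77,0.18,-0.03,0,0.92,-1],[0.04,-0.77,0.18,-0.03,0,0.92,-1],[0.04,-0.77,0.18,-0.03,0,0.92,-1],[0.04,-0.77,0.18,-0.03,0,0.92,-1],[0.04,-0.77,0.18,-0.03,0,0.92,-1],[0.04,-0.77,0.18,-0.03,0,0.92,-1],[0.04,-0.77,0.18,-0.03,0,0.92,-1]]]' |grep -E "pos|rot"
python3 -m pendant '[[[0.04,-0.77,0.18,-0.03,0,0.92,-1],[0.04,-0.77,0.18,-0.03,0,0.92,-1],[0.04,-0.77,0.18,-0.03,0,0.92,-1],[0.04,-0.77,0.18,-0.03,0,0.92,-1],[0.04,-0.77,0.18,-0.03,0,0.92,-1],[0.04,-0.77,0.18,-0.03,0,0.92,-1],[0.04,-0.77,0.18,-0.03,0,0.92,-1],[0.04,-0.77,0.18,-0.03,0,0.92,-1]]]' |grep -E "pos|rot|width"
python3 -m pendant '[[[0,0,0,0,0,0,-1],[0,0,0,0,0,0,-1],[0,0,0,0,0,0,-1],[0,0,0,0,0,0,-1],[0,0,0,0,0,0,-1],[0,0,0,0,0,0,-1],[0,0,0,0,0,0,-1],[0,0,0,0,0,0,-1]]]' |grep -E "pos|rot|width"
python3 -c "
from h import *
from plant import r
print(r.get_state()['joints'].round(1))
plan(scanpose(.031,.1145),SSCAN,8)
deckobj('scene',.08,.15); deckobj('top',.08,.15)
f=cap('scene')['frame'][60:260,230:430]; cv2.imwrite('pics/scan1.png',cv2.resize(f,(600,600),interpolation=2))"
```

```text
tcp_pos: [0.5226, 0.286, 0.2542]
eef_rot: [-173.9, 9.0, -149.2]
tcp_pos: [0.5578, 0.1676, 0.2321]
eef_rot: [179.9, 10.5, -179.1]
gripper_width: 0.0313
tcp_pos: [0.5579, 0.1686, 0.2329]
eef_rot: [179.9, 10.6, -178.9]
gripper_width: 0.0317
[  40.5    5.3  -22.2    8.1  -54.5 -133.6]
row x8 [-0.   -0.    0.01] [ 0.   -0.01  0.  ]  at [0.5579 0.1686 0.2329] [ 179.9   10.6 -178.9]
scene 132 z [0.0205 0.0255 0.0301] rect [array([ 45. , 113.7]), array([44.2, 89.4]), np.float64(86.6)]
top few 1
```

View pics/scan1.png

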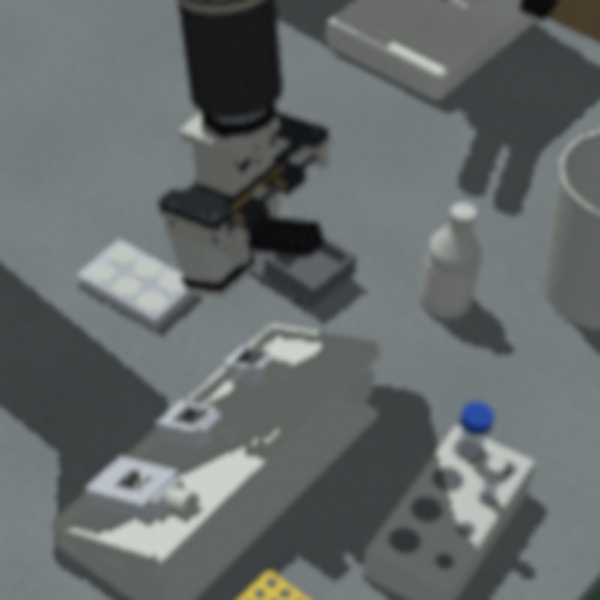

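At the mini reading pose: the scanner head at (210,255) points at the mini flask at (248,355), and all the flasks are in place. I'll check the held scanner's pose against the cloud while the dwell runs.

```bash
cat >> h.py <<'E'
def heldcheck():
    from plant import r
    s=r.get_state(); R=Ro.from_euler("xyz",s["eef_rot"],degrees=True); p=s["tcp_pos"]-R.apply([0,0,.028])
    Rs=R*(SL*Z180*F).inv(); o=p+Rs.apply([.0004,0,-.0035]); q=[]
    for _ in range(2):
        d=cap("scene"); L=Rs.inv().apply(cloud(d).reshape(-1,3)-o); c=d["frame"].min(2).ravel()
        q.append(L[(L[:,0]>.02)&(L[:,0]<.13)&(np.abs(L[:,1])<.05)&(L[:,2]>-.1)&(L[:,2]<.0)])
    q=np.vstack(q); print("head n",len(q),"x",np.percentile(q[:,0],[1,99]).round(4),"y",np.percentile(q[:,1],[1,99]).round(4),"z",np.percentile(q[:,2],[0.5,1,3]).round(4))
    w=o+Rs.apply([.0725,0,-.07]); wd=DR.inv().apply(w-DO); zd=DR.inv().apply(Rs.apply([0,0,1])); print("window in deck",wd.round(4),"aim at z=.0255:",(wd-zd*(wd[2]-.0255)/zd[2]).round(4),"z tilt",np.degrees(np.arccos(zd[2])).round(1))
E
python3 -m pendant '[[[0,0,0,0,0,0,-1],[0,0,0,0,0,0,-1],[0,0,0,0,0,0,-1],[0,0,0,0,0,0,-1],[0,0,0,0,0,0,-1],[0,0,0,0,0,0,-1],[0,0,0,0,0,0,-1],[0,0,0,0,0,0,-1]]]' |grep -E "pos|time|width"
python3 -c "
from h import *
heldcheck()"
```

```text
time_s: 74.25
tcp_pos: [0.5579, 0.1685, 0.2329]
gripper_width: 0.0316
head n 624 x [0.0405 0.0988] y [-0.0286  0.0358] z [-0.0677 -0.0671 -0.0652]
window in deck [0.0305 0.115  0.1271] aim at z=.0255: [0.0301 0.1152 0.0255] z tilt 0.2
```

```bash
python3 -m pendant '[[[0,0,0,0,0,0,-1],[0,0,0,0,0,0,-1],[0,0,0,0,0,0,-1],[0,0,0,0,0,0,-1],[0,0,0,0,0,0,-1],[0,0,0,0,0,0,-1],[0,0,0,0,0,0,-1],[0,0,0,0,0,0,-1]]]' |grep -E "pos|time|width"
python3 -m pendant '[[[0,0,0,0,0,0,-1],[0,0,0,0,0,0,-1],[0,0,0,0,0,0,-1],[0,0,0,0,0,0,-1],[0,0,0,0,0,0,-1],[0,0,0,0,0,0,-1],[0,0,0,0,0,0,-1],[0,0,0,0,0,0,-1]]]' |grep -E "pos|time|width"
python3 -c "
from h import *
deckobj('scene',-.05,.05)
plan(scanpose(.0365,0),SSCAN,8)"
```

```text
time_s: 75.15
tcp_pos: [0.5579, 0.1685, 0.2329]
gripper_width: 0.0315
time_s: 75.95
tcp_pos: [0.5579, 0.1685, 0.2329]
gripper_width: 0.0319
scene 205 z [0.0217 0.0263 0.0303] rect [array([52.8, -6.6]), array([ 57. , 101.4]), np.float64(89.6)]
row x8 [-0.04 -0.72 -0.  ] [ 0.   -0.01  0.  ]  at [0.5579 0.1685 0.2329] [ 179.9   10.6 -178.9]
```

```bash
cat >> h.py <<'E'
def labels():
    """flask body top points: robust centre from both cameras in the deck frame"""
    for n in("scene","top"):
        L=DR.inv().apply(cloud(cap(n)).reshape(-1,3)-DO)
        for nm,a,b in(("large",-.17,-.065),("small",-.06,.06),("mini",.07,.17)):
            q=L[(L[:,0]>-.005)&(L[:,0]<.15)&(L[:,1]>a)&(L[:,1]<b)&(L[:,2]>.021)&(L[:,2]<.031)]
            if len(q)>25: print(n,nm,len(q),"x",np.percentile(q[:,0],[2,50,98]).round(3),"y",np.percentile(q[:,1],[3,50,97]).round(3))
E
python3 -c "
from h import *
labels()
f=cap('scene')['frame'][150:260,240:370]; cv2.imwrite('pics/sm.png',cv2.resize(f,(780,660),interpolation=2)[:600])"
```

```text
scene large 368 x [0.009 0.067 0.135] y [-0.145 -0.117 -0.087]
scene small 174 x [0.007 0.046 0.097] y [-0.023 -0.004  0.02 ]
scene mini 113 x [0.008 0.04  0.082] y [0.095 0.11  0.131]
top large 869 x [0.007 0.06  0.129] y [-0.144 -0.115 -0.087]
top small 448 x [0.004 0.042 0.093] y [-0.02  0.    0.02]
```

View pics/sm.png

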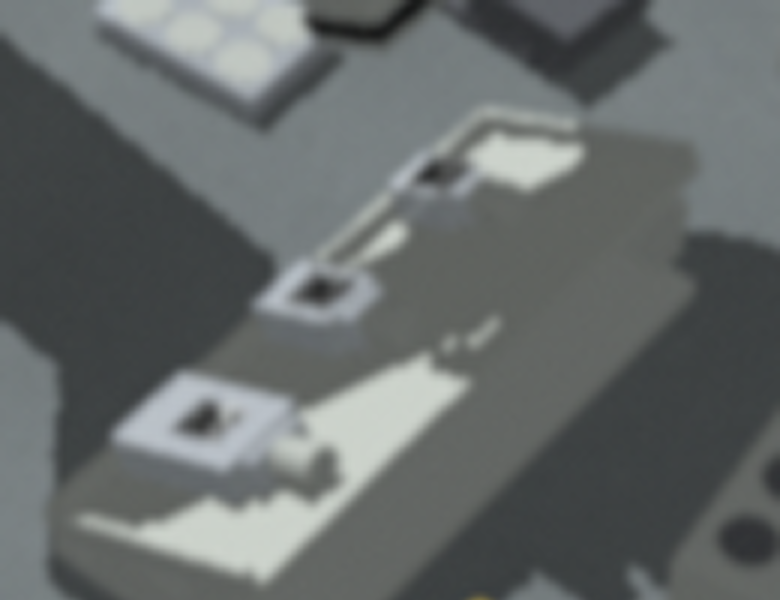

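The small flask is still where I put it: (320,290) in this crop, and the top camera gives deck x 4–93 mm, y ±20 mm. Large at (205,420) and mini at (435,175) also look fine. Next is the small flask's reading.

```bash
python3 -m pendant '[[[-0.04,-0.72,0,0,-0.01,0,-1],[-0.04,-0.72,0,0,-0.01,0,-1],[-0.04,-0.72,0,0,-0.01,0,-1],[-0.04,-0.72,0,0,-0.01,0,-1],[-0.04,-0.72,0,0,0,0,-1],[-0.04,-0.72,0,0,0,0,-1],[-0.04,-0.72,0,0,0,0,-1],[-0.04,-0.72,0,0,0,0,-1]]]' |grep -E "pos|time|width"
python3 -m pendant '[[[0,0,0,0,0,0,-1],[0,0,0,0,0,0,-1],[0,0,0,0,0,0,-1],[0,0,0,0,0,0,-1],[0,0,0,0,0,0,-1],[0,0,0,0,0,0,-1],[0,0,0,0,0,0,-1],[0,0,0,0,0,0,-1]]]' |grep -E "pos|time|width"
python3 -c "
from h import *
heldcheck()
plan(scanpose(.0365,0),SSCAN,8)"
python3 -m pendant '[[[0,0,0,0,0,0,-1],[0,0,0,0,0,0,-1],[0,0,0,0,0,0,-1],[0,0,0,0,0,0,-1],[0,0,0,0,0,0,-1],[0,0,0,0,0,0,-1],[0,0,0,0,0,0,-1],[0,0,0,0,0,0,-1]]]' |grep -E "pos|time|width"
python3 -m pendant '[[[0,0,0,0,0,0,-1],[0,0,0,0,0,0,-1],[0,0,0,0,0,0,-1],[0,0,0,0,0,0,-1],[0,0,0,0,0,0,-1],[0,0,0,0,0,0,-1],[0,0,0,0,0,0,-1],[0,0,0,0,0,0,-1]]]' |grep -E "pos|time|width"
python3 -c "
from h import *
labels()
plan(scanpose(.0565,-.1145),SSCAN,8)"
```

```text
time_s: 76.95
tcp_pos: [0.5664, 0.0519, 0.234]
gripper_width: 0.0319
time_s: 77.75
tcp_pos: [0.5663, 0.0536, 0.2339]
gripper_width: 0.0319
head n 596 x [0.0385 0.0995] y [-0.0261  0.035 ] z [-0.0672 -0.0666 -0.0651]
window in deck [ 3.67e-02 -1.00e-04  1.25e-01] aim at z=.0255: [0.0366 0.0001 0.0255] z tilt 0.1
row x8 [ 0.  0. -0.] [ 0. -0.  0.]  at [0.5663 0.0535 0.2339] [ 179.9   10.7 -178.9]
time_s: 78.65
tcp_pos: [0.5663, 0.0534, 0.2339]
gripper_width: 0.0317
time_s: 79.45
tcp_pos: [0.5663, 0.0534, 0.2339]
gripper_width: 0.0319
scene large 365 x [0.009 0.065 0.133] y [-0.145 -0.118 -0.088]
scene small 182 x [0.005 0.046 0.097] y [-0.022 -0.004  0.019]
scene mini 112 x [0.006 0.037 0.081] y [0.095 0.111 0.131]
top large 664 x [0.008 0.065 0.129] y [-0.144 -0.12  -0.1  ]
row x8 [-0.12 -0.71 -0.04] [ 0. -0.  0.]  at [0.5664 0.0534 0.2339] [ 179.9   10.7 -178.9]
```

```bash
python3 -m pendant '[[[-0.12,-0.71,-0.04,0,0,0,-1],[-0.12,-0.71,-0.04,0,0,0,-1],[-0.12,-0.71,-0.04,0,0,0,-1],[-0.12,-0.71,-0.04,0,0,0,-1],[-0.12,-0.71,-0.04,0,0,0,-1],[-0.12,-0.71,-0.04,0,0,0,-1],[-0.12,-0.71,-0.04,0,0,0,-1],[-0.12,-0.71,-0.04,0,0,0,-1]]]' |grep -E "pos|time|width"
python3 -m pendant '[[[0,0,0,0,0,0,-1],[0,0,0,0,0,0,-1],[0,0,0,0,0,0,-1],[0,0,0,0,0,0,-1],[0,0,0,0,0,0,-1],[0,0,0,0,0,0,-1],[0,0,0,0,0,0,-1],[0,0,0,0,0,0,-1]]]' |grep -E "pos|time|width"
python3 -c "
from h import *
heldcheck();labels()"
python3 -m pendant '[[[0,0,0,0,0,0,-1],[0,0,0,0,0,0,-1],[0,0,0,0,0,0,-1],[0,0,0,0,0,0,-1],[0,0,0,0,0,0,-1],[0,0,0,0,0,0,-1],[0,0,0,0,0,0,-1],[0,0,0,0,0,0,-1]]]' |grep -E "pos|time|width"
python3 -m pendant '[[[0,0,0,0,0,0,-1],[0,0,0,0,0,0,-1],[0,0,0,0,0,0,-1],[0,0,0,0,0,0,-1],[0,0,0,0,0,0,-1],[0,0,0,0,0,0,-1],[0,0,0,0,0,0,-1],[0,0,0,0,0,0,-1]]]' |grep -E "pos|time|width"
python3 -c "
from h import *
from plant import r
print(r.get_state()['joints'].round(1))
plan(scanpose(.031,.1145,.12),SSCAN,16)"
```

```text
time_s: 80.35
tcp_pos: [0.5862, -0.0604, 0.2436]
gripper_width: 0.0319
time_s: 81.15
tcp_pos: [0.5862, -0.0597, 0.2436]
gripper_width: 0.0317
head n 547 x [0.0395 0.0992] y [-0.0266  0.0346] z [-0.0666 -0.0666 -0.0649]
window in deck [ 0.0569 -0.1137  0.126 ] aim at z=.0255: [ 0.0569 -0.1135  0.0255] z tilt 0.1
scene large 363 x [0.006 0.066 0.13 ] y [-0.145 -0.117 -0.087]
scene small 172 x [0.006 0.048 0.097] y [-0.022 -0.003  0.019]
scene mini 106 x [0.006 0.037 0.082] y [0.095 0.111 0.131]
top mini 59 x [0.054 0.067 0.082] y [0.104 0.113 0.122]
time_s: 82.15
tcp_pos: [0.5862, -0.0598, 0.2436]
gripper_width: 0.0319
time_s: 82.95
tcp_pos: [0.5862, -0.0598, 0.2435]
gripper_width: 0.0317
[  14.8    5.2  -18.8    3.   -55.5 -105.2]
row x16 [ 0.09  0.71 -0.04] [ 0. -0.  0.]  at [ 0.5862 -0.0598  0.2435] [ 179.9   10.7 -178.9]
```

All three labels are read. Returning toward the dock.

```bash
python3 -m pendant '[[[0.09,0.71,-0.04,0,0,0,-1],[0.09,0.71,-0.04,0,0,0,-1],[0.09,0.71,-0.04,0,0,0,-1],[0.09,0.71,-0.04,0,0,0,-1],[0.09,0.71,-0.04,0,0,0,-1],[0.09,0.71,-0.04,0,0,0,-1],[0.09,0.71,-0.04,0,0,0,-1],[0.09,0.71,-0.04,0,0,0,-1]]]' |grep -E "pos"
python3 -m pendant '[[[0.09,0.71,-0.04,0,0,0,-1],[0.09,0.71,-0.04,0,0,0,-1],[0.09,0.71,-0.04,0,0,0,-1],[0.09,0.71,-0.04,0,0,0,-1],[0.09,0.71,-0.04,0,0,0,-1],[0.09,0.71,-0.04,0,0,0,-1],[0.09,0.71,-0.04,0,0,0,-1],[0.09,0.71,-0.04,0,0,0,-1]]]' |grep -E "pos|rot"
python3 -c "
from h import *
_plan([.4337,.3746,.2646],[-169.4,4.6,-119.9],16)"
```

```text
tcp_pos: [0.5686, 0.0541, 0.2475]
tcp_pos: [0.551, 0.1678, 0.2512]
eef_rot: [179.9, 10.7, -178.9]Traceback (most recent call last):
  File "<string>", line 3, in <module>
    _plan([.4337,.3746,.2646],[-169.4,4.6,-119.9],16)
    ^^^^^
NameError: name '_plan' is not defined. Did you mean: 'plan'?
```

```bash
python3 -c "
import h
h._plan([.4337,.3746,.2646],[-169.4,4.6,-119.9],16)"
```

```text
row x16 [ 0.    0.77 -0.12] [ 0.03  0.   -0.92]  at [0.551  0.1678 0.2512] [ 179.9   10.7 -178.9]
```

Then four calls of turning back to the dock yaw.

```bash
python3 -m pendant '[[[0,0.77,-0.12,0.03,0,-0.92,-1],[0,0.77,-0.12,0.03,0,-0.92,-1],[0,0.77,-0.12,0.03,0,-0.92,-1],[0,0.77,-0.12,0.03,0,-0.92,-1],[0,0.77,-0.12,0.03,0,-0.92,-1],[0,0.77,-0.12,0.03,0,-0.92,-1],[0,0.77,-0.12,0.03,0,-0.92,-1],[0,0.77,-0.12,0.03,0,-0.92,-1]]]' |grep -E "pos"
python3 -m pendant '[[[0,0.77,-0.12,0.03,0,-0.92,-1],[0,0.77,-0.12,0.03,0,-0.92,-1],[0,0.77,-0.12,0.03,0,-0.92,-1],[0,0.77,-0.12,0.03,0,-0.92,-1],[0,0.77,-0.12,0.03,0,-0.92,-1],[0,0.77,-0.12,0.03,0,-0.92,-1],[0,0.77,-0.12,0.03,0,-0.92,-1],[0,0.77,-0.12,0.03,0,-0.92,-1]]]' |grep -E "pos|rot"
python3 -m pendant '[[[0,0,0,0.03,0.01,-0.91,-1],[0,0,0,0.03,0.01,-0.91,-1],[0,0,0,0.03,0.01,-0.91,-1],[0,0,0,0.03,0.01,-0.91,-1],[0,0,0,0.03,0.01,-0.91,-1],[0,0,0,0.03,0.01,-0.91,-1],[0,0,0,0.03,0.01,-0.91,-1],[0,0,0,0.03,0.01,-0.91,-1]]]' >/dev/null
python3 -m pendant '[[[0,0,0,0.03,0.01,-0.91,-1],[0,0,0,0.03,0.01,-0.91,-1],[0,0,0,0.03,0.01,-0.91,-1],[0,0,0,0.03,0.01,-0.91,-1],[0,0,0,0.03,0.01,-0.91,-1],[0,0,0,0.03,0.01,-0.91,-1],[0,0,0,0.03,0.01,-0.91,-1],[0,0,0,0.03,0.01,-0.91,-1]]]' >/dev/null
python3 -m pendant '[[[0,0,0,0.03,0.01,-0.91,-1],[0,0,0,0.03,0.01,-0.91,-1],[0,0,0,0.03,0.01,-0.91,-1],[0,0,0,0.03,0.01,-0.91,-1],[0,0,0,0.03,0.01,-0.91,-1],[0,0,0,0.03,0.01,-0.91,-1],[0,0,0,0.03,0.01,-0.91,-1],[0,0,0,0.03,0.01,-0.91,-1]]]' |grep -E "pos|rot"
python3 -c "
import h
h._plan([.4328,.376,.1665],[-179.8,-14.9,-3.6],16)"
```

```text
tcp_pos: [0.5184, 0.2863, 0.2643]
tcp_pos: [0.4325, 0.375, 0.2653]
eef_rot: [-169.2, 4.7, -119.6]
tcp_pos: [0.4329, 0.3745, 0.2653]
eef_rot: [-173.4, -12.9, -33.4]
row x16 [-0.08  0.02  0.3 ] [ 0.01  0.   -0.45]  at [0.4329 0.3745 0.2653] [-173.4  -12.9  -33.4]
```

```bash
python3 -m pendant '[[[-0.08,0.02,0.3,0.01,0,-0.45,-1],[-0.08,0.02,0.3,0.01,0,-0.45,-1],[-0.08,0.02,0.3,0.01,0,-0.45,-1],[-0.08,0.02,0.3,0.01,0,-0.45,-1],[-0.08,0.02,0.3,0.01,0,-0.45,-1],[-0.08,0.02,0.3,0.01,0,-0.45,-1],[-0.08,0.02,0.3,0.01,0,-0.45,-1],[-0.08,0.02,0.3,0.01,0,-0.45,-1]]]' |grep -E "pos"
python3 -m pendant '[[[-0.08,0.02,0.3,0.01,0,-0.45,-1],[-0.08,0.02,0.3,0.01,0,-0.45,-1],[-0.08,0.02,0.3,0.01,0,-0.45,-1],[-0.08,0.02,0.3,0.01,0,-0.45,-1],[-0.08,0.02,0.3,0.01,0,-0.45,-1],[-0.08,0.02,0.3,0.01,0,-0.45,-1],[-0.08,0.02,0.3,0.01,0,-0.45,-1],[-0.08,0.02,0.3,0.01,0,-0.45,-1]]]' |grep -E "pos|rot"
python3 -m pendant '[[[0,0,0,0,0,0,-1],[0,0,0,0,0,0,-1],[0,0,0,0,0,0,-1],[0,0,0,0,0,0,-1],[0,0,0,0,0,0,-1],[0,0,0,0,0,0,-1],[0,0,0,0,0,0,-1],[0,0,0,0,0,0,-1]]]' |grep -E "pos|rot"
python3 -c "
import h
h.heldcheck()
h._plan([.4328,.376,.1],[-179.8,-14.9,-3.6],8)"
```

```text
tcp_pos: [0.4329, 0.3755, 0.2151]
tcp_pos: [0.4322, 0.3742, 0.1654]
eef_rot: [-179.9, -14.6, -3.8]
tcp_pos: [0.4322, 0.3742, 0.1659]
eef_rot: [-179.9, -14.6, -3.9]
head n 601 x [0.0247 0.1036] y [-0.0343  0.0284] z [-0.0668 -0.0658 -0.0637]
window in deck [-0.0044  0.3173  0.0955] aim at z=.0255: [-0.0387  0.3175  0.0255] z tilt 26.1
row x8 [-0.1  -0.01  0.4 ] [ 0.01  0.01 -0.01]  at [0.4322 0.3742 0.1659] [-179.9  -14.6   -3.9]
```

```bash
python3 -m pendant '[[[-0.1,-0.01,0.4,0.01,0.01,-0.01,-1],[-0.1,-0.01,0.4,0.01,0.01,-0.01,-1],[-0.1,-0.01,0.4,0,0.01,-0.01,-1],[-0.1,-0.01,0.4,0,0.01,-0.01,-1],[-0.1,-0.01,0.4,0,0.01,-0.01,-1],[-0.1,-0.01,0.4,0,0.01,-0.01,-1],[-0.1,-0.01,0.4,0,0,-0.01,-1],[-0.1,-0.01,0.4,0,0,-0.01,-1]]]' |grep -E "pos|contact"
python3 -m pendant '[[[0,0,0,0,0,0,-1],[0,0,0,0,0,0,-1],[0,0,0,0,0,0,-1],[0,0,0,0,0,0,-1],[0,0,0,0,0,0,-1],[0,0,0,0,0,0,-1],[0,0,0,0,0,0,-1],[0,0,0,0,0,0,-1]]]' |grep -E "pos|rot|contact"
python3 -c "
import h
h._plan([.4328,.376,.0675],[-179.8,-14.9,-3.6],8)"
```

```text
tcp_pos: [0.4332, 0.3759, 0.0992]
contact_force: [0.0, -0.1, -1.3]
tcp_pos: [0.4332, 0.3759, 0.1]
eef_rot: [-179.9, -14.9, -3.6]
contact_force: [-0.9, 0.2, -2.6]
row x8 [-0.05 -0.    0.2 ] [ 0.  0. -0.]  at [0.4332 0.3759 0.1   ] [-179.9  -14.9   -3.6]
```

```bash
python3 -m pendant '[[[-0.05,0,0.2,0,0,0,-1],[-0.05,0,0.2,0,0,0,-1],[-0.05,0,0.2,0,0,0,-1],[-0.05,0,0.2,0,0,0,-1],[-0.05,0,0.2,0,0,0,-1],[-0.05,0,0.2,0,0,0,-1],[-0.05,0,0.2,0,0,0,-1],[-0.05,0,0.2,0,0,0,-1]]]' |grep -E "pos|contact"
python3 -m pendant '[[[0,0,0,0,0,0,-1],[0,0,0,0,0,0,-1],[0,0,0,0,0,0,-1],[0,0,0,0,0,0,-1],[0,0,0,0,0,0,-1],[0,0,0,0,0,0,-1],[0,0,0,0,0,0,-1],[0,0,0,0,0,0,-1]]]' |grep -E "pos|rot|contact"
```

```text
tcp_pos: [0.4337, 0.3758, 0.0666]
contact_force: [0.4, -1.0, -1.3]
tcp_pos: [0.4336, 0.3758, 0.0669]
eef_rot: [-179.9, -14.9, -3.6]
contact_force: [-0.2, -0.1, -2.7]
```

```bash
python3 -m pendant '[[[0,0,0.03,0,0,0,-1],[0,0,0,0,0,0,-1],[0,0,0,0,0,0,1],[0,0,0,0,0,0,1],[0,0,0,0,0,0,1],[0,0,0,0,0,0,1],[0,0,0,0,0,0,1],[0,0,0,0,0,0,1]]]' |grep -E "pos|width|contact"
python3 -m pendant '[[[0,0,0,0,0,0,1],[0,0,-0.3,0,0,0,1],[0,0,-0.8,0,0,0,1],[0,0,-1,0,0,0,1],[0,0,-1,0,0,0,1],[0,0,-1,0,0,0,1],[0,0,-1,0,0,0,1],[0,0,-1,0,0,0,1]]]' |grep -E "pos|width|contact"
python3 -m pendant '[[[-0.8,0.6,-0.3,0,0,0,1],[-0.8,0.6,-0.3,0,0,0,1],[-0.5,0.6,0,0,0,0,1],[0,0.6,0,0,0,0,1],[0,0.6,0,0,0,0,1],[0,0.6,0,0,0,0,1],[0,0.6,0,0,0,0,1],[0,0,0,0,0,0,1]]]' |grep -E "pos|width|contact"
python3 - <<'E'
from h import *
labels()
for n in('top','scene'):
    d=cap(n); X=cloud(d)
    m=((X[...,1]>.3)&(X[...,1]<.43)&(X[...,0]>.32)&(X[...,0]<.6)&(X[...,2]>.09)&(X[...,2]<.125)).astype(np.uint8)
    k,l,s,c=cv2.connectedComponentsWithStats(m)
    for i in range(1,k):
        if s[i,4]>100: P=X[l==i]; print(n,s[i],rect(P)); H=P[P[:,0]<.46]; print(" handle z tail/mid",[np.round(np.median(H[(H[:,0]>a)&(H[:,0]<a+.03),2]),4) for a in(.35,.38,.41)],"head z",np.median(P[P[:,0]>.48,2]))
a=cap('top')['frame'][140:320,80:340]; b=cap('scene')['frame'][90:290,200:400]
cv2.imwrite('pics/end.png',np.hstack([cv2.resize(a,(500,346)),cv2.resize(b,(300,300))[:,:] if 0 else cv2.resize(b,(300,346))]))
E
```

```text
tcp_pos: [0.4338, 0.3759, 0.0663]
contact_force: [0.5, -0.3, 0.6]
gripper_width: 0.0742
tcp_pos: [0.402, 0.3776, 0.1855]
contact_force: [0.4, 0.4, -0.8]
gripper_width: 0.0876
tcp_pos: [0.3537, 0.2948, 0.1849]
contact_force: [0.3, -0.5, -0.3]
gripper_width: 0.0876
scene large 368 x [0.007 0.065 0.132] y [-0.145 -0.117 -0.087]
scene small 180 x [0.006 0.046 0.096] y [-0.023 -0.004  0.019]
scene mini 120 x [0.006 0.041 0.086] y [0.096 0.112 0.13 ]
top large 868 x [0.007 0.06  0.129] y [-0.144 -0.115 -0.087]
top small 452 x [0.004 0.041 0.092] y [-0.02  0.    0.02]
top mini 269 x [0.006 0.035 0.079] y [0.098 0.113 0.129]
top [ 114  220   26   71 1152] ((437.6495666503906, 375.0255126953125), (58.91987609863281, 180.5175323486328), 86.57469177246094)
 handle z tail/mid [np.float64(0.1026), np.float64(0.103), np.float64(0.1028)] head z 0.10901583873285559
scene [301 113  45  31 512] ((435.08929443359375, 371.2879943847656), (67.73179626464844, 191.24671936035156), 89.5903091430664)
 handle z tail/mid [np.float64(0.1034), np.float64(0.1045), np.float64(0.1047)] head z 0.10950998300320425
```

View pics/end.png

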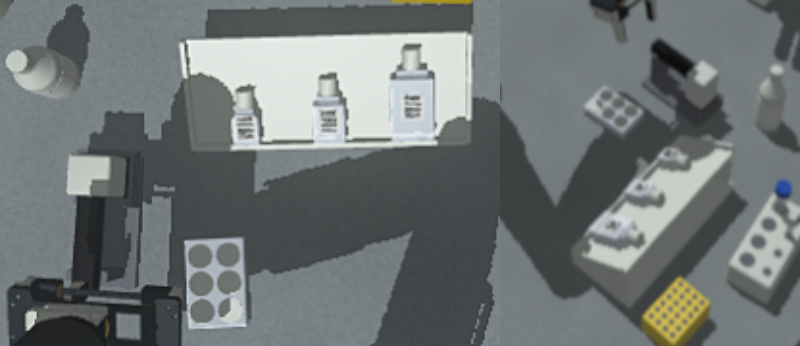

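The scanner sits level in its dock ((95,175) left, (685,75) right), the flasks are in place on the rack, and the gripper is clear of everything. Handing in.

```bash
python3 -m pendant '[[[0,0,0,0,0,0,1],[0,0,0,0,0,0,1],[0,0,0,0,0,0,1],[0,0,0,0,0,0,1],[0,0,0,0,0,0,1],[0,0,0,0,0,0,1],[0,0,0,0,0,0,1],[0,0,0,0,0,0,1]]]' |grep -E "time|pos"
python3 -c "
from plant import r
print(r.close_job())"
```

```text
time_s: 97.75
tcp_pos: [0.3537, 0.2965, 0.185]
the job is handed in; nothing more can be done
None
```

The job is handed in at 97.8 s: the three flasks present (mini, small, large) lie on the rack with their feet at the lip, the scanner was held over each label in order for at least 2 s, and it is back in its dock; no verdict was returned.

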